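Build up a soil specimen in the consolidation cell and load it

TASK

Set up the consolidation test: put the bronze filter disc into the recess of the cell base, stand the soil-filled ring centred on the disc with the soil recess up, and set the load cap on it with its foot down in the ring. Lay the stopwatch face up on the worktop close beside the cell base, straight across from the drain spout where it stays dry, and only then, because readings are timed from that moment, stand the largest brass weight in the seat on top of the cap. Leave the two smaller weights, the empty ring and the tin where they are.

Things in the scene. Friction and masses are not known exactly. Their poses are not given: they have to be found in the camera images.
- cell_base: base of a soil consolidation cell: fixed flat round aluminium plate, 120 mm across, 14 mm high. In the middle of its top a round recess 60 mm across, 4 mm deep (floor 10 mm above the worktop). A brass drain spout sticks 28 mm out of its rim along -y of the plate; +y is the dry side (roughly the robot's left, within 35 degrees). Origin: centre of the underside, on the recess axis; z up.
- filter_disc: porous filter disc of brown sintered bronze, plain round, 56 mm across and 15 mm thick, lying flat, 80 g; in the recess it has 2 mm play all round and stands 11 mm out of the plate. Origin: centre of the underside, z up.
- specimen_ring: soil specimen: brown-grey steel ring, 51 mm outside, 30 mm high, filled with firm dark brown soil up to 22 mm from the bottom; above the soil an 8 mm deep bore about 40 mm across is left open. 280 g in all. Origin: centre of the underside, z up (soil recess on top).
- load_cap: dark steel load cap, round, 25 mm high, 150 g, upright. Foot (bronze) 35 mm across, 0 to 10 mm above the underside: enters the ring's bore and rests on the soil, leaving 2 mm between ring rim and body. Body 50 mm across, from 10 to 22 mm: grip here. On top a raised rim, 44 mm across, 3 mm high, round a seat 35 mm across, floor at 22 mm. Origin: centre of the underside, z up.
- stopwatch: round black and yellow digital stopwatch lying face up, 18 mm high, 80 g. Origin: middle of its outline on the underside; z up. The round case is 60 mm across, its centre 5 mm from the origin towards -x of the watch; a button sticks out to 35 mm at +x. Grip the case across y.
- weight_large: the largest of three brass test weights: a cylinder 30 mm across with a neck and knob, 34 mm high in all (straight body up to about 22 mm), 200 g. Origin: centre of the underside, z up.
- weight_medium: the middle brass weight, 24 mm across, 28 mm high; not wanted, stays where it is. Origin: centre of the underside.
- weight_small: the smallest brass weight, 18 mm across, 22 mm high; not wanted, stays where it is. Origin: centre of the underside.
- empty_ring: larger steel ring without soil, 62 mm across, 35 mm high; not wanted, stays where it is. Origin: centre of the underside.
- sample_tin: round lidded aluminium tin, 50 mm across, 27 mm high; not wanted, stays where it is. Origin: centre of the underside.
Mind the look-alikes: they are no part of the job. Leave any purple look-alike of the filter_disc alone.

How it is judged:
By the outcome, as a careful person would: the job done as asked, in the order asked, and still so for the second after the job is handed in, with the robot touching nothing.
It also fails if it takes over 107 s, if anything falls off the work surface, if the arm or the gripper's body presses on something with over 40 N, if the wrist force passes 120 N, or if a joint passes its speed limit or range.

ROBOT

A 7-joint arm with a two-finger parallel gripper is mounted at the origin on a cart in front of the work surface, level with it; the furniture and walls round the work are solid. World frame = base frame: x ahead of the robot, y to its left, z up, the work surface at z = 0. Lengths are in m, angles in rad, forces in N, time in s.
With the tool pointing down it reaches from about 0.4 to 0.85 m from the base axis. Payload 10.4 kg.
Tool frame: the origin (TCP) lies at the very end of the fingers, on their centre line; the grasp point (between the pads) lies 19 mm behind it (grip_point_offset is the distance from the TCP to the grasp point, in m); z points along the fingers, y is the line along which they close (so a half turn about z gives the same grasp; the last joint's range is limited). The gripper opens to 87 mm and grips with 3 to 60 N. Pads are 19 mm wide; open, the fingers measure 117 mm over their backs; the gripper's body (75 mm by 190 mm) begins 51 mm behind the grasp point.
Start: joints at [1.107, 0.332, -0.065, 1.46, 0.022, 1.35, -0.088], TCP at [0.267, -0.565, 0.223] pointing down, gripper open.
Joint ranges: [-2.6, 2.6], [-0.5, 2.12], [-1.47, 1.34], [0.16, 2.42], [-1.27, 4.41], [0.06, 2.06], [-2.6, 2.6]. Speed limits (rad/s): [2.22, 2.22, 2.79, 2.79, 3.14, 3.14, 3.14].

INTERFACE

Orientations are given as a unit quaternion [x, y, z, w].
In Python, from bench import * gives the robot as it stands.
- The arm moves only by the tool play_rows, never from a script. Its argument "increments" is text: rows parted by semicolons, each of 7 numbers parted by spaces: the turn, a rotation vector about the tool's x, y, z in rad, then the shift along the tool's x, y, z in m, then the opening, from 0 (shut) to 1 (fully open). A call has 1 to 8 rows; each row is the pose to reach, as a shift and turn from the pose commanded when the call began, along the tool's axes at that moment; what a row does not reach only later rows make up. A row lasts 1/10 s, in which the tool goes at most 50 mm and 8.59 degrees, less where a joint would pass 70% of its speed; a pose out of reach is approached as far as the arm can. A call with a gripper value outside its range is refused whole. The fingers move at their own pace and stop on an object; "grip_force" is the grip in N (left out, the last holds). Time passes only in rows, so rows that repeat a pose let the fingers close. It gives the time, the measured TCP pose, the force, the opening and the grip force at its end, in the units of the state.
- read_state(): the state, without advancing time (a new reading comes with each control period).
- camera(name): name is "scene" or "side" or "wrist"; returns a dict with "color" (384x512x3 uint8, red, green, blue), "fx", "fy", "cx", "cy" (pixels), "camera_from_world" (4x4, takes a point from world to camera coordinates); the wrist camera has in their place "mount" (4x4, takes a point from camera to tool coordinates, whose origin is the TCP and whose axes are the flange's). Camera axes: x right, y down, z forward; pixel columns grow to the right and rows downward; lengths in m; the calibration is good to about 2 mm. The wrist camera is an equidistant fisheye: a pixel r from the principal point sees the ray r / f radians off the axis. A picture is of the moment at which its call begins: read the wrist's pose just before it. There is no depth.
- close_job(): hands the job in; it is judged then, once.
The state is a dict: "time": time; "joint_positions": joint angles; "joint_vel": joint speeds; "joint_torque": joint torques, N m; "ee_pos": TCP position; "eef_rot": TCP orientation; "ft_force": force on the tool from outside, world axes, zero at the start; "torque": the same for the moment, N m; "width": finger opening in m; "grip_force": force on a finger pad.
Only numpy, scipy, OpenCV 4.12 (cv2) and the standard library are available. Lean on these libraries where they do the work, as an engineer would, in place of code of your own. Each camera call takes 0.05 s, during which the arm holds its last target. There are 200 camera calls.

## Working session

There is one attempt and no reset: what is moved stays moved. The work goes in short steps, Python scripts to look and compute and a tool call to move; the robot and the scene stay as the last step left them, time stands still between calls to the robot, and variables do not carry over. Pictures are saved under pics/ and viewed, at most 17 in all, crops included, and the job is handed in when it is done.

Besides the shell and the picture viewer there is one more tool, called after "Request:" by a JSON object that holds its "op" and its "data", one argument or row to a line. play_rows: Moves the arm, as the interface text tells. Its arguments: {"type":"object","properties":{"increments":{"type":"string"},"grip_force":{"type":"number"}},"required":["increments"]}

```bash
mkdir -p pics; ls
python3 - <<'E'
from bench import *
import cv2,numpy as np
s=read_state()
print({k:np.round(v,3).tolist() for k,v in s.items()})
for n in ("scene","side","wrist"):
    c=camera(n); cv2.imwrite(f"pics/{n}0.png",c["color"][:,:,::-1])
    print(n,c["fx"],c["fy"],c["cx"],c["cy"]); print(np.round(c.get("camera_from_world",c.get("mount")),4).tolist())
a=cv2.imread("pics/scene0.png");b=cv2.imread("pics/side0.png")
E
```

```text
pics
{'time': 0.0, 'joint_positions': [1.107, 0.333, -0.065, 1.461, 0.022, 1.35, -0.089], 'joint_vel': [0.0, 0.002, 0.001, -0.001, -0.001, 0.001, -0.001], 'joint_torque': [-0.0, -62.326, 0.025, -38.99, -0.061, 0.04, 0.0], 'ee_pos': [0.266, -0.565, 0.222], 'eef_rot': [0.976, 0.219, -0.0, -0.001], 'ft_force': [0.103, -0.366, 0.214], 'torque': [0.013, -0.009, -0.018], 'grip_force': 0.0, 'width': 0.087}
scene 385.76885389786355 385.76885389786355 255.81114654088495 189.22321866228182
[[0.4968, -0.8678, -0.0028, -0.2305], [-0.3941, -0.2227, -0.8917, 0.2321], [0.7732, 0.4442, -0.4526, 0.7311], [0.0, 0.0, 0.0, 1.0]]
side 494.38706989252813 494.38706989252813 255.70304931656563 190.9463270692007
[[-0.8582, -0.5132, 0.0079, 0.4452], [-0.2009, 0.3217, -0.9253, 0.1065], [0.4723, -0.7957, -0.3792, 1.4108], [0.0, 0.0, 0.0, 1.0]]
wrist 297.3186396354542 297.3186396354542 259.1749667471162 194.22641090714563
[[-0.0007, -0.9615, -0.2747, 0.0758], [1.0, -0.0006, -0.0004, -0.0007], [0.0002, -0.2747, 0.9615, -0.162], [0.0, 0.0, 0.0, 1.0]]
```

View pics/scene0.png

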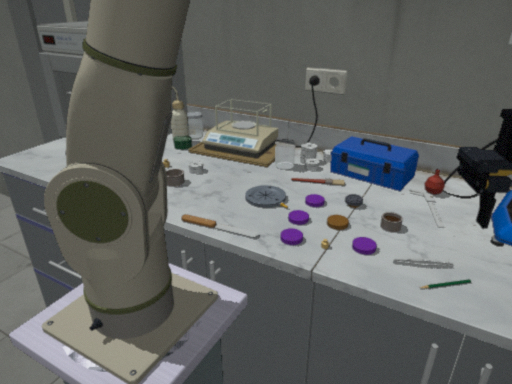

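View pics/side0.png

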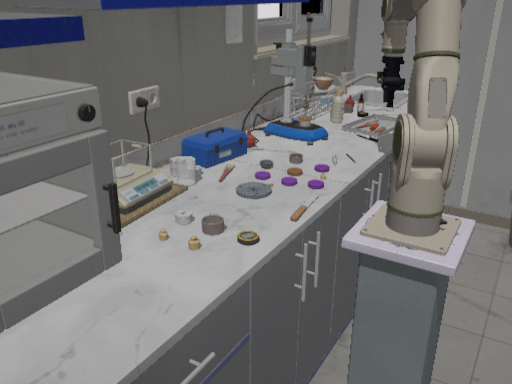

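Scene: base at (266,196) with its spout at (284,206), bronze disc (338,222), ring (392,222), cap (354,200), four purple decoys, one brass weight at (325,244). Side: stopwatch (248,238), empty ring (213,225), tin (184,217), brass weights at (164,235) and (194,243).

```bash
cat > h.py <<'E'
from bench import *
import cv2,numpy as np
from scipy.spatial.transform import Rotation as R
def ray(c,u,v,s=None):
    if s is None:
        M=c["camera_from_world"]; d=np.array([(u-c["cx"])/c["fx"],(v-c["cy"])/c["fy"],1.])
        Rw=M[:3,:3].T; return -Rw@M[:3,3], Rw@(d/np.linalg.norm(d))
    a=np.array([u-c["cx"],v-c["cy"]])/c["fx"]; r=np.linalg.norm(a)+1e-9
    d=np.array([*(np.sin(r)*a/r),np.cos(r)]); Rt=R.from_quat(s["eef_rot"]).as_matrix(); M=c["mount"]
    return Rt@M[:3,3]+s["ee_pos"], Rt@M[:3,:3]@d
def onz(o,d,z): return o+d*(z-o[2])/d[2]
def meet(rays):
    A=[];b=[]
    for o,d in rays:
        P=np.eye(3)-np.outer(d,d); A.append(P); b.append(P@o)
    p=np.linalg.lstsq(np.vstack(A),np.hstack(b),rcond=None)[0]
    return p,[np.linalg.norm((np.eye(3)-np.outer(d,d))@(p-o)) for o,d in rays]
def project(c,P,s):
    M=c["mount"];Rt=R.from_quat(s["eef_rot"]).as_matrix()
    q=(M[:3,:3].T@(Rt.T@(np.atleast_2d(P)-s["ee_pos"]).T-M[:3,3:4])).T
    r=np.arctan2(np.hypot(q[:,0],q[:,1]),q[:,2]);h=np.hypot(q[:,0],q[:,1])
    return q[:,:2]/h[:,None]*r[:,None]*c["fx"]+[c["cx"],c["cy"]]
E
python3 - <<'E'
from h import *
a=cv2.imread("pics/scene0.png");b=cv2.imread("pics/side0.png")
p=cv2.resize(a[170:270,230:430],None,fx=4,fy=3,interpolation=cv2.INTER_CUBIC)[:300]
q=cv2.resize(b[150:250,140:340],None,fx=4,fy=3,interpolation=cv2.INTER_CUBIC)
cv2.imwrite("pics/z0.png",np.vstack([p,q]))
C={n:camera(n) for n in("scene","side")}
m=lambda A,B:(lambda r:(np.round(r[0],3),np.round(r[1],4)))(meet([ray(C["scene"],*A),ray(C["side"],*B)]))
for n,A,B in[("base",(266,195),(254,190)),("disc",(338,221),(295,171)),("ring",(392,217),(296,156)),("cap",(354,199),(267,163)),("brass",(325,242),(323,176)),("tin",(196,166),(184,213)),("empt",(176,173),(213,219))]: print(n,*m(A,B))
for n,B,z in[("watch",(248,237),.018),("w1",(164,235),.015),("w2",(194,243),.015)]: print(n,onz(*ray(C["side"],*B),z).round(3))
E
```

```text
base [0.526 0.001 0.007] [0.0018 0.0018]
disc [ 0.489 -0.232  0.009] [0.0008 0.0008]
ring [ 0.547 -0.353  0.024] [0.0025 0.0025]
cap [ 0.61  -0.236  0.017] [0.0014 0.0014]
brass [ 0.38  -0.237  0.01 ] [0.0014 0.0014]
tin [0.582 0.299 0.02 ] [0.0033 0.0033]
empt [0.479 0.3   0.031] [0.0004 0.0004]
watch [0.351 0.321 0.018]
w1 [0.552 0.425 0.015]
w2 [0.456 0.418 0.015]
```

View pics/z0.png

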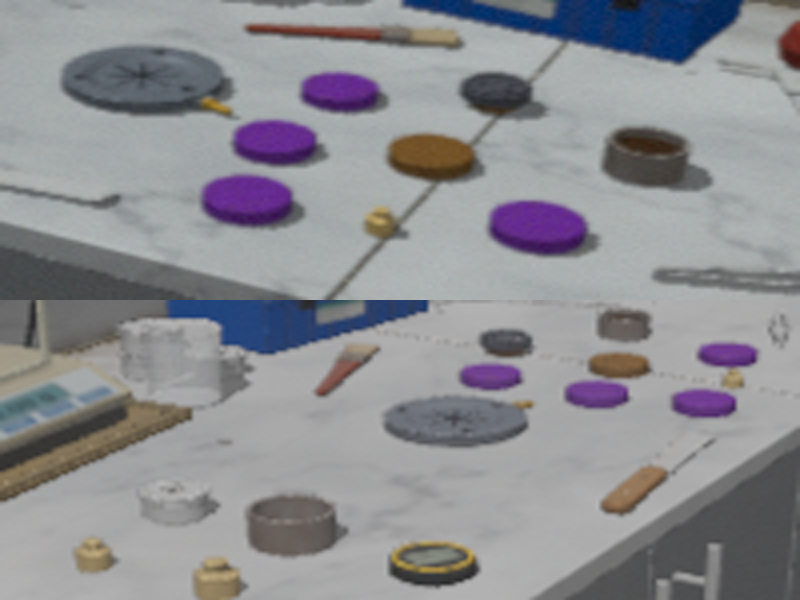

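View pics/wrist0.png

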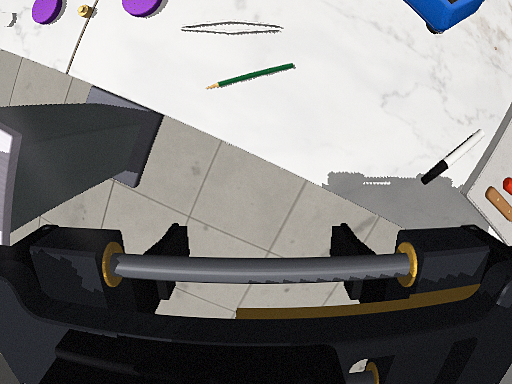

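Both cameras agree within 3 mm on the rough positions. The far weight at side (194,243) looks largest and I'll check it up close. Next is a wrist view over the right-hand group.

Request:
{"op": "play_rows", "data": {
  "increments": "0 0 0 0.042 -0.025 0 1;0 0 0 0.084 -0.05 0 1;0 0 0 0.126 -0.075 0 1;0 0 0 0.168 -0.1 0 1;0 0 0 0.21 -0.125 0 1;0 0 0 0.253 -0.151 0 1;0 0 0 0.253 -0.151 0 1;0 0 0 0.253 -0.151 0 1"
}}

```text
time: 1.05
ee_pos: [0.4317, -0.3198, 0.2226]
eef_rot: [0.975, 0.22, 0.0, 0.0]
ft_force: [-1.2, -1.4, -0.6]
width: 0.0869
grip_force: 0.0
```

```bash
cat >> h.py <<'E'
import pickle
def snap(n):
    s=read_state();c=camera("wrist");cv2.imwrite(f"pics/{n}.png",c["color"][:,:,::-1]);pickle.dump((s,c),open(f"pics/{n}.pkl","wb"))
    print("t",round(float(s["time"]),2),np.round(s["ee_pos"],4),"yaw",round(yaw(s),3),"w",np.round(s["width"],4),"F",np.round(s["ft_force"],1));return s,c
def yaw(s):
    x=R.from_quat(s["eef_rot"]).as_matrix()[:,0];return float(np.arctan2(x[1],x[0]))
def go(x,y,z,yw=None):
    "tool increments from the measured pose to TCP x,y,z, tool down, tool x at world angle yw"
    s=read_state();Rt=R.from_quat(s["eef_rot"]);yw=yaw(s) if yw is None else yw
    T=R.from_matrix(np.array([[np.cos(yw),np.sin(yw),0],[np.sin(yw),-np.cos(yw),0],[0,0,-1.]]))
    print("turn",(Rt.inv()*T).as_rotvec().round(4),"shift",Rt.inv().apply(np.array([x,y,z])-s["ee_pos"]).round(4))
E
python3 - <<'E'
from h import *
s,c=snap("w1")
E
```

```text
t 1.05 [ 0.4317 -0.3198  0.2226] yaw 0.444 w 0.0869 F [-1.2 -1.4 -0.6]
```

View pics/w1.png

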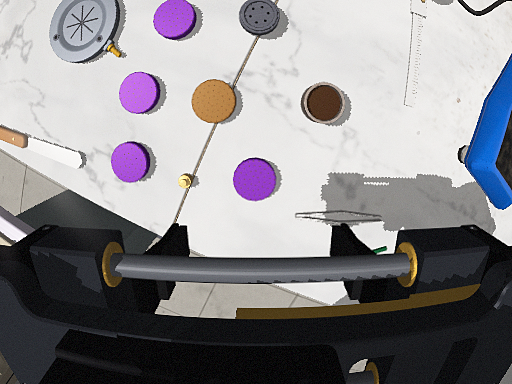

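Wrist view: disc (214,101), soil ring (323,104), cap (260,17), base (87,28) with its spout at (115,48), and a small weight (185,180). Purple discs flank them. I'll take a second viewpoint so I can triangulate.

Request:
{"op": "play_rows", "data": {
  "increments": "0 0 0 0.04 -0.03 0 1;0 0 0 0.08 -0.06 0 1;0 0 0 0.1 -0.09 0 1;0 0 0 0.1 -0.12 0 1;0 0 0 0.1 -0.12 0 1;0 0 0 0.1 -0.12 0 1"
}}

```text
time: 1.7
ee_pos: [0.4698, -0.1711, 0.2227]
eef_rot: [0.976, 0.218, -0.0, 0.0]
ft_force: [0.2, -1.3, -0.0]
width: 0.0869
grip_force: 0.0
```

```bash
cat >> h.py <<'E'
def blob(c,u,v,k=None):
    "contour of the non-marble blob containing pixel u,v"
    hsv=cv2.cvtColor(c["color"],cv2.COLOR_RGB2HSV); m=((hsv[...,2]<165)|(hsv[...,1]>70)).astype(np.uint8) if k is None else k(hsv).astype(np.uint8)
    m=cv2.morphologyEx(m,cv2.MORPH_OPEN,np.ones((3,3),np.uint8))
    cs,_=cv2.findContours(m,cv2.RETR_EXTERNAL,cv2.CHAIN_APPROX_NONE)
    cs=[q for q in cs if len(q)>8]
    q=min(cs,key=lambda q:-cv2.pointPolygonTest(q,(float(u),float(v)),True)); return q[:,0].astype(float)
def circ(c,q,s,z):
    P=np.array([onz(*ray(c,*p,s),z) for p in q]); (x,y),r=cv2.minEnclosingCircle(P[:,:2].astype(np.float32)*1000)
    e=cv2.fitEllipse(P[:,:2].astype(np.float32)*1000)
    return np.round([x/1000,y/1000],4),"D",round(2*r,1),"ell",np.round(e[0],1),np.round(e[1],1)
E
python3 - <<'E'
from h import *
s2,c2=snap("w2")
s1,c1=pickle.load(open("pics/w1.pkl","rb"))
for n,u,z in[("base",(87,28),.014),("disc",(214,101),.015),("ring",(323,104),.03),("cap",(260,17),.024),("brass",(185,180),.015)]:
    g=np.array([onz(*ray(c1,*u,s1),z)]);v=project(c2,g,s2)[0]
    q1=blob(c1,*u);q2=blob(c2,*v)
    e1=cv2.fitEllipse(q1.astype(np.float32))[0];e2=cv2.fitEllipse(q2.astype(np.float32))[0]
    p,er=meet([ray(c1,*e1,s1),ray(c2,*e2,s2)])
    print(n,v.round(),"meet",p.round(4),np.round(er,4));print("  ",*circ(c1,q1,s1,z));print("  ",*circ(c2,q2,s2,z))
E
```

```text
t 1.7 [ 0.4698 -0.1711  0.2227] yaw 0.439 w 0.0869 F [ 0.2 -1.3 -0. ]
base [163.  87.] meet [0.5241 0.0048 0.0092] [0.0002 0.0002]
   [0.5238 0.0016] D 9.7 ell [523.9   1. ] [6.1 9.8]
   [0.5238 0.004 ] D 104.2 ell [523.9   4.8] [87.1 89.4]
disc [308. 178.] meet [ 0.4673 -0.2328  0.2106] [0.0395 0.0395]
   [ 0.4896 -0.2334] D 63.7 ell [ 489.1 -233.1] [55.2 62.8]
   [-0.1366 -0.4242] D 1631.5 ell [ 226.9 -354.9] [ 557.4 1825.7]
ring [404. 184.] meet [ 0.4922 -0.2417  0.2877] [0.0642 0.0642]
   [ 0.5442 -0.3512] D 45.5 ell [ 544.3 -351.6] [43.4 44.2]
   [-0.1092 -0.4126] D 1565.3 ell [ 239.5 -346.1] [ 534.7 1751.7]
cap [355.  98.] meet [ 0.6122 -0.2384  0.0039] [0.0005 0.0005]
   [ 0.6048 -0.2412] D 66.1 ell [ 606.4 -240.6] [54.5 59.6]
   [ 0.6084 -0.2345] D 56.2 ell [ 609.  -233.7] [48.9 54.7]
brass [275. 249.] meet [ 0.3777 -0.2388  0.0031] [0.0002 0.0002]
   [ 0.3808 -0.24  ] D 26.6 ell [ 381.6 -240.3] [18.6 25.6]
   [ 0.3818 -0.2369] D 25.5 ell [ 382.4 -235.7] [19.3 23.7]
```

View pics/w2.png

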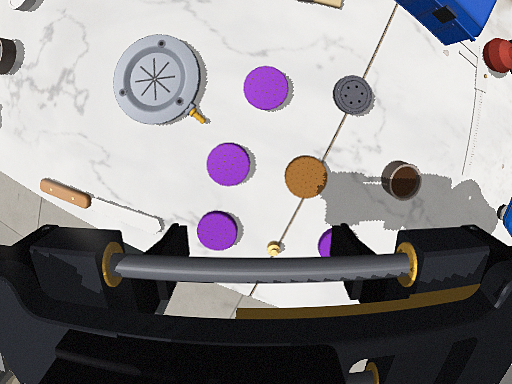

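The same things from 0.15 m further on: base (157,80), recess (155,77), spout (198,115), disc (306,177), ring (402,180), cap (353,95). The arm's shadow touches the disc and ring, so I'll use specific colour masks.

Run:
```python
from h import *
s1,c1=pickle.load(open("pics/w1.pkl","rb"));s2,c2=pickle.load(open("pics/w2.pkl","rb"))
h2=cv2.cvtColor(c2["color"],cv2.COLOR_RGB2HSV);h1=cv2.cvtColor(c1["color"],cv2.COLOR_RGB2HSV)
for n,p in[("plate",(125,80)),("recess",(140,85)),("marble",(100,30)),("shadow",(350,200)),("disc",(300,175)),("ringrim",(386,180)),("cap",(353,85)),("spout",(199,116))]: print(n,h2[p[1],p[0]],end=" ")
print()
brown=lambda h:(h[...,0]>5)&(h[...,0]<20)&(h[...,1]>110)&(h[...,2]>90)
dark=lambda h:(h[...,2]<110)
grey=lambda h:(h[...,2]<190)&(h[...,1]<80)
ringm=lambda h:(h[...,2]<140)
spt=lambda h:(h[...,0]>12)&(h[...,0]<28)&(h[...,1]>120)
for n,u,v,z,k in[("base",(87,28),(157,80),.014,grey),("disc",(214,101),(306,177),.015,brown),("ring",(323,104),(402,180),.03,ringm),("cap",(260,17),(353,95),.022,dark),("spout",(115,50),(199,116),.007,spt)]:
    q1=blob(c1,*u,k);q2=blob(c2,*v,k)
    e1=cv2.fitEllipse(q1.astype(np.float32))[0];e2=cv2.fitEllipse(q2.astype(np.float32))[0]
    p,er=meet([ray(c1,*e1,s1),ray(c2,*e2,s2)])
    print(n,"meet",p.round(4),np.round(er,4));print("  ",*circ(c1,q1,s1,z));print("  ",*circ(c2,q2,s2,z))
```

```text
plate [106  24 117] recess [109  14 204] marble [ 10   3 228] shadow [ 23   7 145] disc [ 16 165 173] ringrim [ 5 62 45] cap [123  24 117] spout [ 21 185 209] 
base meet [ 0.5248  0.0126 -0.0123] [0.0019 0.0019]
   [ 0.5206 -0.0061] D 140.2 ell [524.9  -2.3] [ 82.2 129.9]
   [0.5237 0.0041] D 104.7 ell [523.9   5. ] [88.7 91. ]
disc meet [ 0.4879 -0.2278  0.0068] [0.0002 0.0002]
   [ 0.4884 -0.2291] D 54.8 ell [ 488.3 -228.9] [53.  53.7]
   [ 0.4888 -0.2278] D 55.0 ell [ 488.5 -226.2] [49.5 54.3]
ring meet [ 0.5441 -0.3528  0.018 ] [0.0017 0.0017]
   [ 0.5444 -0.3514] D 44.5 ell [ 544.4 -351.4] [43.1 43.2]
   [ 0.5425 -0.3446] D 65.1 ell [ 542.4 -346.5] [47.9 63.1]
cap meet [ 0.5989 -0.2538  0.0114] [0.0018 0.0018]
   [ 0.5978 -0.2552] D 4.5 ell [ 597.8 -255.2] [3.2 4.8]
   [ 0.5955 -0.25  ] D 4.8 ell [ 595.5 -250. ] [3.  5.4]
spout meet [ 0.5019 -0.067   0.007 ] [0.0001 0.0001]
   [ 0.501  -0.0684] D 25.1 ell [501.9 -66.8] [ 9.3 27.2]
   [ 0.5013 -0.0686] D 22.6 ell [501.8 -66.9] [ 8.4 26.3]
```

```bash
cat >> h.py <<'E'
from scipy.optimize import least_squares
def top(c,q,s,z,r):
    "centre of a round top edge (radius r, height z): far half of the outline, as the near half shows the wall"
    P=np.array([onz(*ray(c,*p,s),z) for p in q])[:,:2]; o=ray(c,*q[0],s)[0][:2]; ctr=P.mean(0)
    for _ in range(4):
        n=(P-ctr)@(ctr-o)/np.linalg.norm(ctr-o); F=P[n>-0.2*r]
        f=least_squares(lambda x:np.hypot(*(F-x[:2]).T)-x[2],[*ctr,r],loss="soft_l1",f_scale=.001); ctr=f.x[:2]
    g=least_squares(lambda x:np.hypot(*(F-x).T)-r,ctr,loss="soft_l1",f_scale=.001)
    return g.x.round(4),"free",f.x.round(4),"rms",round(float(np.sqrt(np.mean(f.fun**2))),4)
E
python3 - <<'E'
from h import *
s1,c1=pickle.load(open("pics/w1.pkl","rb"));s2,c2=pickle.load(open("pics/w2.pkl","rb"))
brown=lambda h:(h[...,0]>5)&(h[...,0]<20)&(h[...,1]>110)&(h[...,2]>90)
blu=lambda h:(h[...,0]>85)&(h[...,0]<140)&(h[...,1]>9)&(h[...,1]<110)
for n,u,v,z,r,k in[("base",(87,28),(157,80),.014,.06,blu),("disc",(214,101),(306,177),.015,.028,brown),("cap",(260,17),(353,95),.022,.025,blu)]:
    for c,s,a in((c1,s1,u),(c2,s2,v)): print(n,*top(c,blob(c,*a,k),s,z,r))
go(.4885,-.2285,.07)
E
```

```text
base [ 5.206e-01 -3.000e-04] free [0.5147 0.0176 0.0439] rms 0.0032
base [0.5242 0.0026] free [0.5241 0.0043 0.0586] rms 0.0004
disc [ 0.4886 -0.2305] free [ 0.4883 -0.2291  0.0268] rms 0.0004
disc [ 0.4895 -0.2232] free [ 0.4888 -0.2252  0.0265] rms 0.0021
cap [ 0.607  -0.2345] free [ 0.6089 -0.2337  0.0235] rms 0.0015
cap [ 0.6092 -0.2323] free [ 0.6104 -0.2337  0.0235] rms 0.0008
turn [0.0007 0.0002 0.    ] shift [-0.0073  0.0593  0.1527]
```

Request:
{"op": "play_rows", "data": {
  "increments": "0 0 0 -0.008 0.03 0.03 0.85;0 0 0 -0.008 0.06 0.06 0.85;0 0 0 -0.008 0.06 0.11 0.85;0 0 0 -0.008 0.06 0.16 0.85;0 0 0 -0.008 0.06 0.19 0.85;0 0 0 -0.008 0.06 0.205 0.85;0 0 0 -0.008 0.06 0.2155 0.85;0 0 0 -0.008 0.06 0.2155 0.85"
}}

```text
time: 2.55
ee_pos: [0.4886, -0.2279, 0.0068]
eef_rot: [0.976, 0.218, -0.0, -0.0]
ft_force: [0.1, 0.5, -0.7]
width: 0.0737
grip_force: 0.0
```

Run:
```python
from h import *
s,c=snap("w3")
print(project(c,[s["ee_pos"],[.4883,-.229,.015]],s))
go(.4883,-.229,.007)
```

```text
t 2.55 [ 0.4886 -0.2279  0.0068] yaw 0.44 w 0.0737 F [ 0.1  0.5 -0.7]
[[260.4781503  241.56714788]
 [261.98717433 248.73380252]]
turn [ 0.001  -0.0006 -0.    ] shift [-0.0013  0.0005  0.0009]
```

View pics/w3.png

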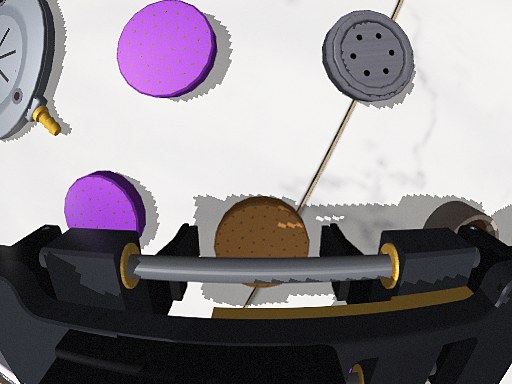

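The bronze disc is between the fingers, with its top edge at row 197 and columns 214–310. The outline suggests it's a few mm further along tool +x, so I'll measure.

```bash
cat >> h.py <<'E'
brown=lambda h:(h[...,0]>5)&(h[...,0]<20)&(h[...,1]>110)&(h[...,2]>60)
blu=lambda h:(h[...,0]>85)&(h[...,0]<140)&(h[...,1]>9)&(h[...,1]<110)
def tool(s,p):
    "world point -> tool frame"
    return R.from_quat(s["eef_rot"]).inv().apply(np.asarray(p)-s["ee_pos"]).round(4)
E
python3 - <<'E'
from h import *
s,c=pickle.load(open("pics/w3.pkl","rb"))
t=top(c,blob(c,262,230,brown),s,.015,.028);print(*t,tool(s,[*t[0],.015]))
t=top(c,blob(c,350,70,blu),s,.022,.025);print("cap",*t)
E
```

```text
[ 0.489  -0.2283] free [ 0.4952 -0.2255  0.0224] rms 0.0043 [ 0.0002  0.0005 -0.0082]
cap [ 0.6096 -0.2323] free [ 0.6107 -0.2332  0.0239] rms 0.0006
```

Run:
```python
from h import *
s,c=pickle.load(open("pics/w3.pkl","rb"))
q=blob(c,262,230,lambda h:(h[...,1]>100)&(h[...,0]<25))
q=cv2.convexHull(q.astype(np.float32))[:,0]; q=q[(q[:,1]<238)]; print(q[:,0].min(),q[:,0].max(),q[:,1].min(),len(q))
P=np.array([onz(*ray(c,*p,s),.015) for p in q])[:,:2]
f=least_squares(lambda x:np.hypot(*(P-x[:2]).T)-x[2],[.488,-.229,.028],loss="soft_l1",f_scale=.001)
print(f.x.round(4),tool(s,[*f.x[:2],.015]),np.abs(f.fun).max())
g=least_squares(lambda x:np.hypot(*(P-x[:2]).T)-.028,[.488,-.229],loss="soft_l1",f_scale=.001);print(g.x.round(4),tool(s,[*g.x,.015]))
```

```text
216.0 307.0 196.0 19
[ 0.4934 -0.2262  0.0257] [ 0.0051  0.0004 -0.0082] 0.00041794959732922507
[ 0.4908 -0.2273] [ 0.0022  0.0004 -0.0082]
```

Request:
{"op": "play_rows", "data": {
  "increments": "0 0 0 0.0025 0.0004 0 0.85;0 0 0 0.0025 0.0004 0 0.6;0 0 0 0.0025 0.0004 0 0.5;0 0 0 0.0025 0.0004 0 0.5;0 0 0 0.0025 0.0004 0 0.5;0 0 0 0.0025 0.0004 0 0.5",
  "grip_force": 20
}}

```text
time: 3.2
ee_pos: [0.4914, -0.2267, 0.0075]
eef_rot: [0.976, 0.219, 0.0, 0.0]
ft_force: [-0.0, -0.6, 5.1]
width: 0.0551
grip_force: 20.0
```

Run:
```python
from h import *
s=read_state();print(s["width"],s["grip_force"])
go(.5241,.0043,.06)
```

```text
0.055142154619058456 20.00088930130005
turn [ 0.0008 -0.0004 -0.    ] shift [ 0.1281 -0.195  -0.0526]
```

Request:
{"op": "play_rows", "data": {
  "increments": "0 0 0 0 0 -0.03 0.5;0 0 0 0.01 -0.03 -0.05 0.5;0 0 0 0.02 -0.08 -0.05 0.5;0 0 0 0.03 -0.12 -0.05 0.5;0 0 0 0.03 -0.16 -0.05 0.5;0 0 0 0.03 -0.195 -0.05 0.5;0 0 0 0.03 -0.195 -0.05 0.5;0 0 0 0.03 -0.195 -0.05 0.5"
}}

```text
time: 4.0
ee_pos: [0.435, -0.0373, 0.0571]
eef_rot: [0.976, 0.219, 0.0, 0.0]
ft_force: [-0.4, 0.0, -0.6]
width: 0.0551
grip_force: 20.0
```

Run:
```python
from h import *
s,c=snap("w4")
print(project(c,[[.5241,.0043,.014],[.5241,.0043,.01]],s))
```

```text
t 4.0 [ 0.435  -0.0373  0.0571] yaw 0.442 w 0.0551 F [-0.4  0.  -0.6]
[[261.03384394  78.87933242]
 [260.99610528  79.49828063]]
```

View pics/w4.png

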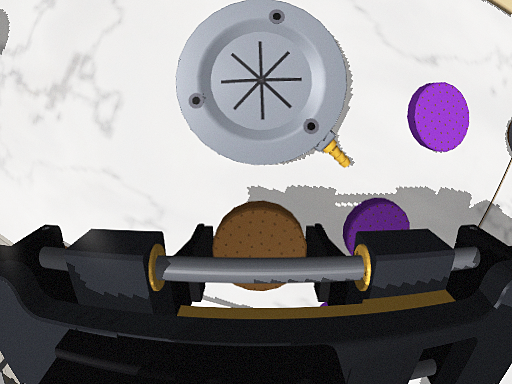

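Base star centre at (262,80), matching the predicted (261,79.5). Spout tip at (349,160). The held disc spans columns 212–307 with its top at row 200.

```bash
cat >> h.py <<'E'
def far(c,q,s,z,r,rowmax):
    "fixed-radius centre from the hull points above row rowmax (far arc of a top edge)"
    q=cv2.convexHull(q.astype(np.float32))[:,0]; q=q[q[:,1]<rowmax]
    P=np.array([onz(*ray(c,*p,s),z) for p in q])[:,:2]; x0=P.mean(0)
    f=least_squares(lambda x:np.hypot(*(P-x[:2]).T)-x[2],[*x0,r],loss="soft_l1",f_scale=.001)
    g=least_squares(lambda x:np.hypot(*(P-x[:2]).T)-r,f.x[:2],loss="soft_l1",f_scale=.001)
    return g.x,f.x
E
python3 - <<'E'
from h import *
s,c=pickle.load(open("pics/w4.pkl","rb"))
t=top(c,blob(c,262,110,blu),s,.014,.06);print("base",*t)
k=lambda h:(h[...,1]>100)&(h[...,0]<25)
q=blob(c,262,230,k);g,f=far(c,q,s,s["ee_pos"][2]+.0075,.028,232);print("disc",g.round(4),f.round(4),tool(s,[*g,0]),tool(s,[*f[:2],0]))
# dark star in the recess
h=cv2.cvtColor(c["color"],cv2.COLOR_RGB2HSV)[...,2]; m=np.zeros_like(h);cv2.circle(m,(262,80),44,1,-1)
y,x=np.nonzero((h<90)&(m>0));(cx,cy),_r=cv2.minEnclosingCircle(np.c_[x,y].astype(np.float32));print("star",cx,cy,_r,onz(*ray(c,cx,cy,s),.010))
sp=blob(c,340,155,lambda h:(h[...,0]>12)&(h[...,0]<28)&(h[...,1]>120)); e=sp.mean(0);print("spout",e,onz(*ray(c,*e,s),.007), onz(*ray(c,*sp[sp.sum(1).argmax()],s),.007))
s1,c1=pickle.load(open("pics/w2.pkl","rb"));h=cv2.cvtColor(c1["color"],cv2.COLOR_RGB2HSV)[...,2]; m=np.zeros_like(h);cv2.circle(m,(155,77),24,1,-1)
y,x=np.nonzero((h<110)&(m>0));(c2x,c2y),_=cv2.minEnclosingCircle(np.c_[x,y].astype(np.float32))
print("star2",c2x,c2y,meet([ray(c,cx,cy,s),ray(c1,c2x,c2y,s1)]))
E
```

```text
base [0.5228 0.0038] free [0.5238 0.0042 0.0591] rms 0.0003
disc [ 0.4343 -0.037 ] [ 0.4369 -0.0356  0.0255] [-0.0005 -0.0006  0.0571] [ 0.0024 -0.0007  0.0571]
star 261.0 80.5 40.02821350097656 [0.52345707 0.00399312 0.01      ]
spout [336.85507246 153.43478261] [ 0.50091066 -0.06838169  0.007     ] [ 0.49714935 -0.08031085  0.007     ]
star2 155.4688720703125 78.38095092773438 (array([0.52435156, 0.00434761, 0.00543723]), [np.float64(0.0004813483360148465), np.float64(0.00048134833601490745)])
```

Run:
```python
from h import *
go(.5236,.0040,.028)
```

```text
turn [ 0.0005 -0.0001 -0.    ] shift [ 0.0978 -0.0003  0.0291]
```

Request:
{"op": "play_rows", "data": {
  "increments": "0 0 0 0.03 0 0 0.5;0 0 0 0.065 0 0 0.5;0 0 0 0.0978 -0.0003 0.01 0.5;0 0 0 0.0978 -0.0003 0.029 0.5;0 0 0 0.0978 -0.0003 0.029 0.5;0 0 0 0.0978 -0.0003 0.029 0.5"
}}

```text
time: 4.65
ee_pos: [0.5229, 0.0034, 0.0277]
eef_rot: [0.976, 0.218, -0.001, -0.0]
ft_force: [0.4, -1.0, -0.6]
width: 0.0548
grip_force: 20.0
```

Run:
```python
from h import *
s=read_state();print(s["ee_pos"]);go(.5236,.0040,.0175)
```

```text
[0.52289425 0.00342197 0.0276831 ]
turn [-0.0006  0.0016 -0.    ] shift [ 0.0009 -0.0002  0.0102]
```

Request:
{"op": "play_rows", "data": {
  "increments": "0 0 0 0.0009 -0.0002 0.004 0.5;0 0 0 0.0009 -0.0002 0.007 0.5;0 0 0 0.0009 -0.0002 0.0085 0.5;0 0 0 0.0009 -0.0002 0.0098 0.5;0 0 0 0.0009 -0.0002 0.0098 0.5;0 0 0 0.0009 -0.0002 0.0098 0.5"
}}

```text
time: 5.25
ee_pos: [0.5242, 0.0052, 0.0184]
eef_rot: [0.976, 0.219, 0.0, 0.0]
ft_force: [-0.4, -0.5, -1.3]
width: 0.0548
grip_force: 20.0
```

Run:
```python
from h import *
s,c=snap("w5")
```

```text
t 5.25 [0.5242 0.0052 0.0184] yaw 0.441 w 0.0548 F [-0.4 -0.5 -1.3]
```

View pics/w5.png

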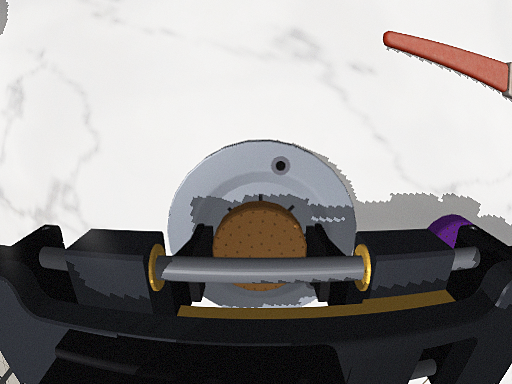

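The disc hangs over the recess, with its far edge at row 202. The star tips show at row 197 and the plate's far rim is at row 140. I'll compare this with the expected edges.

Run:
```python
from h import *
s,c=pickle.load(open("pics/w5.pkl","rb"))
k=lambda h:(h[...,1]>100)&(h[...,0]<25)
q=blob(c,262,230,k);print(q[:,1].min())
zt=s["ee_pos"][2]+.0075
g,f=far(c,q,s,zt,.028,232);print("disc",g.round(4),tool(s,[*g,0]))
b=blob(c,262,160,blu);print(b[:,1].min());g2,f2=far(c,b,s,.014,.06,210);print("base",g2.round(4),f2.round(4),tool(s,[*g2,0]))
ux=np.array([np.cos(.441),np.sin(.441)]);C=np.array([.5237,.0041])
for r,z in((.06,.014),(.03,.014),(.03,.010),(.028,zt)): print(r,z,project(c,[[*(C+r*ux),z]],s).round(1))
```

```text
201.0
disc [0.5234 0.0059] [-0.0004 -0.001   0.0184]
140.0
base [0.5242 0.0043] [0.5259 0.0052 0.0584] [-0.0004  0.0008  0.0184]
0.06 0.014 [[261.8 141.1]]
0.03 0.014 [[261.8 192.8]]
0.03 0.01 [[261.7 191. ]]
0.028 0.02588755556178357 [[262.  202.2]]
```

Request:
{"op": "play_rows", "data": {
  "increments": "0 0 0 0 0.0012 0 0.5;0 0 0 0 0.0012 0.0008 0.5;0 0 0 0 0.0012 0.0008 0.5;0 0 0 0 0.0012 0.0008 0.66;0 0 0 0 0.0012 0.0008 0.74;0 0 0 0 0.0012 0.0008 0.76;0 0 0 0 0.0012 -0.03 0.76;0 0 0 -0.04 0.0012 -0.06 0.9"
}}

```text
time: 6.1
ee_pos: [0.4904, -0.0107, 0.0789]
eef_rot: [0.975, 0.22, 0.001, -0.001]
ft_force: [0.8, -0.1, 1.0]
width: 0.069
grip_force: 0.0
```

Request:
{"op": "play_rows", "data": {
  "increments": "0 0 0 -0.04 0 0 0.9;0 0 0 -0.06 0 0 0.9;0 0 0 -0.06 0 0 0.9"
}}

```text
time: 6.4
ee_pos: [0.4321, -0.0402, 0.0783]
eef_rot: [0.976, 0.218, -0.001, 0.001]
ft_force: [-2.3, -0.3, -0.7]
width: 0.0779
grip_force: 0.0
```

Run:
```python
from h import *
s,c=snap("w6")
```

```text
t 6.4 [ 0.4321 -0.0402  0.0783] yaw 0.439 w 0.0779 F [-2.3 -0.3 -0.7]
```

View pics/w6.png

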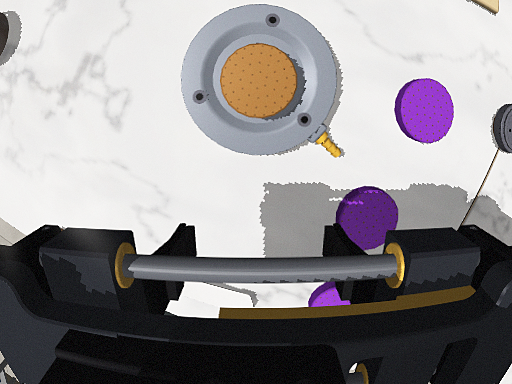

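The disc sits in the recess at (259,80), looking concentric. I'll check its height and centre, then head for the ring.

Run:
```python
from h import *
s,c=pickle.load(open("pics/w6.pkl","rb"))
k=lambda h:(h[...,1]>100)&(h[...,0]<25)&(h[...,2]>60)
q=blob(c,259,75,k)
for z in(.025,.029): print(*top(c,q,s,z,.028))
print("base",*top(c,blob(c,259,140,blu),s,.014,.06))
s1,c1=pickle.load(open("pics/w1.pkl","rb"))
h=cv2.cvtColor(c1["color"],cv2.COLOR_RGB2HSV); print(h[104,298:350].tolist()[::2])
go(.46,-.39,.1)
```

```text
[0.5199 0.0024] free [0.5209 0.0029 0.0271] rms 0.0002
[0.519 0.002] free [0.5205 0.0027 0.0266] rms 0.0002
base [0.5229 0.0037] free [0.5239 0.0042 0.059 ] rms 0.0003
[[40, 3, 238], [17, 10, 179], [11, 67, 80], [11, 35, 175], [12, 37, 179], [14, 153, 50], [14, 154, 83], [14, 159, 80], [10, 147, 85], [12, 143, 84], [14, 162, 77], [15, 151, 76], [11, 132, 85], [11, 150, 78], [12, 154, 81], [12, 170, 69], [13, 154, 78], [14, 165, 74], [10, 148, 81], [11, 141, 76], [11, 155, 79], [13, 72, 89], [10, 40, 116], [16, 43, 167], [60, 5, 143], [135, 4, 139]]
turn [ 0.0012 -0.0001 -0.    ] shift [-0.1254  0.3286 -0.0211]
```

Run:
```python
from h import *
a=cv2.imread("pics/w6.png")[0:160,175:345]; cv2.imwrite("pics/z6.png",cv2.resize(a,None,fx=3.6,fy=3.6,interpolation=cv2.INTER_CUBIC))
```

```text
(no output)
```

View pics/z6.png

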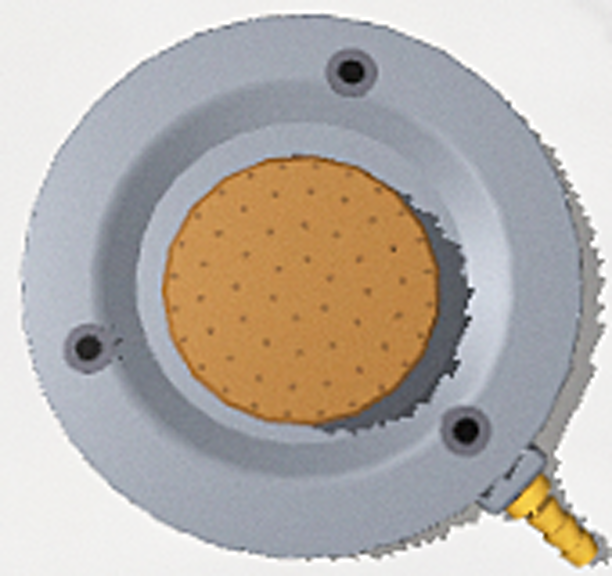

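The zoom shows the disc offset about 3 mm towards the near side of the recess. I'll turn 90° for an independent look and, if needed, centre it by closing across that direction.

Run:
```python
from h import *
go(.566,-.086,.08,2.01)
```

```text
turn [ 1.0000e-03  9.0000e-04 -1.5706e+00] shift [ 0.0998  0.0986 -0.0014]
```

Request:
{"op": "play_rows", "data": {
  "increments": "0 0 -0.149 0.015 0.015 0 0.9;0 0 -0.298 0.03 0.03 0 0.9;0 0 -0.447 0.045 0.045 0 0.9;0 0 -0.596 0.06 0.06 0 0.9;0 0 -0.745 0.075 0.075 0 0.9;0 0 -0.894 0.09 0.09 0 0.9;0 0 -1.043 0.1 0.099 0 0.9;0 0 -1.192 0.1 0.099 0 0.9"
}}

```text
time: 7.25
ee_pos: [0.5693, -0.0852, 0.0778]
eef_rot: [0.683, 0.731, 0.001, -0.0]
ft_force: [0.5, 0.4, -0.5]
width: 0.0783
grip_force: 0.0
```

Request:
{"op": "play_rows", "data": {
  "increments": "0 0 -0.149 0 0 0 0.9;0 0 -0.298 0 0 0 0.9;0 0 -0.38 0 0 0 0.9;0 0 -0.38 0 0 0 0.9;0 0 -0.38 0 0 0 0.9"
}}

```text
time: 7.75
ee_pos: [0.5674, -0.0849, 0.078]
eef_rot: [0.536, 0.844, 0.0, -0.0]
ft_force: [-0.6, 0.0, -0.0]
width: 0.0784
grip_force: 0.0
```

Run:
```python
from h import *
s,c=snap("w7")
u=project(c,[[.5239,.0042,.014],[.521,.003,.025]],s);print(u)
k=lambda h:(h[...,1]>100)&(h[...,0]<25)&(h[...,2]>60)
q=blob(c,*u[1],k);print(*top(c,q,s,.025,.028))
v=u[0]+[0,-50]
print("base",*top(c,blob(c,*v,blu),s,.014,.06))
s1,c1=pickle.load(open("pics/w6.pkl","rb"));q1=blob(c1,259,75,k)
print(meet([ray(c,*cv2.fitEllipse(q.astype(np.float32))[0],s),ray(c1,*cv2.fitEllipse(q1.astype(np.float32))[0],s1)]))
go(.5239,.0042,.0215)
```

```text
t 7.75 [ 0.5674 -0.0849  0.078 ] yaw 2.01 w 0.0784 F [-0.6  0.  -0. ]
[[256.52157638  81.1974575 ]
 [251.98045681  79.47014069]]
[0.5219 0.002 ] free [0.5211 0.0029 0.027 ] rms 0.0002
base [0.5247 0.0032] free [0.524  0.0044 0.0589] rms 0.0002
(array([0.52107545, 0.00297227, 0.02016574]), [np.float64(1.750322358425138e-05), np.float64(1.7503223584217457e-05)])
turn [ 0.0003 -0.0004 -0.    ] shift [ 0.0992 -0.0013  0.0566]
```

Two independent views agree: disc centre (.5211,.0029), base centre (.5240,.0043), so it's 3.2 mm off. The estimate made with the disc near the fingers was biased, so I'll rely on the far-view measurements. I'm centring it by closing across the offset at the base centre.

Request:
{"op": "play_rows", "data": {
  "increments": "0 0 0 0.05 -0.001 0 0.9;0 0 0 0.0993 -0.0012 0.005 0.9;0 0 0 0.0993 -0.0012 0.035 0.9;0 0 0 0.0993 -0.0012 0.055 0.9;0 0 0 0.0993 -0.0012 0.0595 0.9;0 0 0 0.0993 -0.0012 0.0595 0.75;0 0 0 0.0993 -0.0012 0.0595 0.68;0 0 0 0.0993 -0.0012 0.0595 0.6",
  "grip_force": 8
}}

```text
time: 8.6
ee_pos: [0.5242, 0.0037, 0.0198]
eef_rot: [0.535, 0.845, 0.0, 0.001]
ft_force: [0.3, -1.3, 0.0]
width: 0.0619
grip_force: 0.3
```

Request:
{"op": "play_rows", "data": {
  "increments": "0 0 0 0 0 0 0.6;0 0 0 0 0 0 0.6;0 0 0 0 0 0 0.68;0 0 0 0 0 0 0.78;0 0 0 0 0 0 0.82;0 0 0 0 0 -0.03 0.82;0 0 0 -0.04 0 -0.06 0.9;0 0 0 -0.09 0 -0.06 0.9"
}}

```text
time: 9.4
ee_pos: [0.5645, -0.0762, 0.0832]
eef_rot: [0.533, 0.846, 0.001, 0.003]
ft_force: [2.0, -0.2, -0.1]
width: 0.0765
grip_force: 0.0
```

Run:
```python
from h import *
s,c=snap("w8")
u=project(c,[[.5239,.0042,.014],[.5239,.0042,.025]],s)
k=lambda h:(h[...,1]>100)&(h[...,0]<25)&(h[...,2]>60)
q=blob(c,*u[1],k);print(*top(c,q,s,.025,.028))
print("base",*top(c,blob(c,*(u[0]+[0,-50]),blu),s,.014,.06))
# ring view: ring at .544,-.351
s1,c1=pickle.load(open("pics/w1.pkl","rb"))
km=lambda h:(h[...,1]>25)&(h[...,0]<25)
q=blob(c1,323,104,km);print("ring",*top(c1,q,s1,.03,.0255))
go(.46,-.39,.1,.44)
```

```text
t 9.4 [ 0.5645 -0.0762  0.0832] yaw 2.018 w 0.0765 F [ 2.  -0.2 -0.1]
[0.5244 0.0033] free [0.5237 0.0043 0.027 ] rms 0.0002
base [0.5247 0.0033] free [0.5239 0.0045 0.0588] rms 0.0003
ring [ 0.5441 -0.3503] free [ 0.5452 -0.3519  0.0239] rms 0.0011
turn [0.0077 0.0033 1.5661] shift [-0.2291 -0.2233 -0.0181]
```

Disc now centred within 0.3 mm of the base. Next the specimen ring: approach to a far view first.

Request:
{"op": "play_rows", "data": {
  "increments": "0 0 0 -0.043 -0.017 0 0.9;0 0 0 -0.086 -0.034 0 0.9;0 0 0 -0.129 -0.052 0 0.9;0 0 0 -0.172 -0.069 0 0.9;0 0 0 -0.215 -0.086 0 0.9;0 0 0 -0.258 -0.104 0 0.9;0 0 0 -0.301 -0.121 0 0.9;0 0 0 -0.34 -0.137 0 0.9"
}}

```text
time: 10.25
ee_pos: [0.5828, -0.4459, 0.0782]
eef_rot: [0.535, 0.845, -0.0, -0.0]
ft_force: [0.6, 0.0, 0.2]
width: 0.0787
grip_force: 0.0
```

Request:
{"op": "play_rows", "data": {
  "increments": "0 0 0 0 0 0 0.9;0 0 0 0 0 0 0.9"
}}

```text
time: 10.45
ee_pos: [0.5828, -0.4442, 0.0777]
eef_rot: [0.536, 0.844, 0.0, -0.001]
ft_force: [1.4, 1.4, -0.2]
width: 0.0784
grip_force: 0.0
```

Run:
```python
from h import *
s,c=snap("w9")
u=project(c,[[.545,-.352,.03]],s);print(u)
km=lambda h:((h[...,1]>25)&(h[...,0]<25))|(h[...,2]<110)
q=blob(c,*u[0],km)
for z in (.026,.03):print("ring",*top(c,q,s,z,.0255))
s1,c1=pickle.load(open("pics/w1.pkl","rb"));q1=blob(c1,323,104,km)
E=lambda q:cv2.minEnclosingCircle(q.astype(np.float32))[0]
print(meet([ray(c,*E(q),s),ray(c1,*E(q1),s1)]),[np.ptp(x,axis=0) for x in(q,q1)])
u=project(c,[[.61,-.2335,.022]],s);print("cap",u[0],*top(c,blob(c,*u[0],blu),s,.022,.025))
go(.545,-.352,.015)
```

```text
t 10.45 [ 0.5828 -0.4442  0.0777] yaw 2.011 w 0.0784 F [ 1.4  1.4 -0.2]
[[265.86516729  78.40253397]]
ring [ 0.5445 -0.3515] free [ 0.5445 -0.3513  0.0253] rms 0.0002
ring [ 0.5448 -0.3525] free [ 0.5446 -0.3517  0.0248] rms 0.0002
(array([ 0.54439237, -0.35174968,  0.01826665]), [np.float64(0.0002049396549825192), np.float64(0.0002049396549826696)]) [array([71., 70.]), array([43., 42.])]
cap [401.74764305  -4.78773323] [ 0.6336 -0.2528] free [ 0.6286 -0.2328  0.0071] rms 0.0017
turn [ 0.0004 -0.0013 -0.    ] shift [0.0982 0.0039 0.0632]
```

View pics/w9.png

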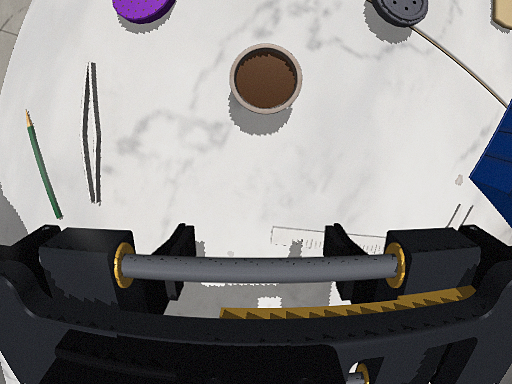

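The soil ring stands soil-up at (266,78), with a clean fit of 25 mm radius. Grasp it.

Request:
{"op": "play_rows", "data": {
  "increments": "0 0 0 0.05 0.0037 0 0.9;0 0 0 0.0986 0.0037 0.003 0.9;0 0 0 0.0986 0.0037 0.04 0.9;0 0 0 0.0986 0.0037 0.062 0.9;0 0 0 0.0986 0.0037 0.0677 0.9;0 0 0 0.0986 0.0037 0.0677 0.7;0 0 0 0.0986 0.0037 0.0677 0.5;0 0 0 0.0986 0.0037 0.0677 0.5",
  "grip_force": 25
}}

```text
time: 11.3
ee_pos: [0.5456, -0.353, 0.0125]
eef_rot: [0.535, 0.845, 0.0, 0.001]
ft_force: [-0.4, -0.3, -0.1]
width: 0.0621
grip_force: 0.0
```

Request:
{"op": "play_rows", "data": {
  "increments": "0 0 0 0 0 0 0.5;0 0 0 0 0 0 0.5;0 0 0 0 0 0 0.5"
}}

```text
time: 11.6
ee_pos: [0.545, -0.3531, 0.0119]
eef_rot: [0.535, 0.845, -0.0, 0.001]
ft_force: [0.0, 0.2, 6.4]
width: 0.0505
grip_force: 25.0
```

Run:
```python
from h import *
s=read_state();print(s["ee_pos"],s["width"],s["grip_force"])
go(.5239,.0043,.06)
```

```text
[ 0.54497539 -0.35306623  0.01188651] 0.050491050228765245 25.000873552635312
turn [0.0005 0.0011 0.    ] shift [ 0.332   0.1338 -0.0484]
```

```bash
cat >> h.py <<'E'
def mean_state(n=6):
    S=[]
    for _ in range(n): S.append(read_state()); camera("wrist")
    s=dict(S[-1]); s["ee_pos"]=np.mean([q["ee_pos"] for q in S],0); s["eef_rot"]=R.from_quat([q["eef_rot"] for q in S]).mean().as_quat()
    print("t",round(float(s["time"]),2),"pos",s["ee_pos"].round(4),"sd",np.std([q["ee_pos"] for q in S],0).round(4),"yaw",round(yaw(s),3),"F",np.round(s["ft_force"],1)); return s
def gom(x,y,z,yw=None,s=None):
    s=mean_state() if s is None else s;Rt=R.from_quat(s["eef_rot"]);yw=yaw(s) if yw is None else yw
    T=R.from_matrix(np.array([[np.cos(yw),np.sin(yw),0],[np.sin(yw),-np.cos(yw),0],[0,0,-1.]]))
    print("turn",(Rt.inv()*T).as_rotvec().round(4),"shift",Rt.inv().apply(np.array([x,y,z])-s["ee_pos"]).round(4));return s
E
python3 - <<'E'
from h import *
s=gom(.5239,.0043,.06); print("ring in tool",tool(s,[.5446,-.3517,0]))
E
```

```text
t 11.85 pos [ 0.545  -0.3531  0.0119] sd [0. 0. 0.] yaw 2.013 F [-0.7  0.   6.7]
turn [0.0005 0.0011 0.    ] shift [ 0.332   0.1338 -0.0484]
ring in tool [0.0014 0.0003 0.0119]
```

Request:
{"op": "play_rows", "data": {
  "increments": "0 0 0 0 0 -0.048 0.5;0 0 0 0.046 0.019 -0.048 0.5;0 0 0 0.092 0.038 -0.048 0.5;0 0 0 0.138 0.057 -0.048 0.5;0 0 0 0.184 0.076 -0.048 0.5;0 0 0 0.23 0.095 -0.048 0.5;0 0 0 0.276 0.114 -0.048 0.5;0 0 0 0.31 0.128 -0.048 0.5"
}}

```text
time: 12.7
ee_pos: [0.5268, -0.0143, 0.059]
eef_rot: [0.534, 0.846, 0.0, -0.0]
ft_force: [-0.0, 0.4, -2.7]
width: 0.0501
grip_force: 25.0
```

Request:
{"op": "play_rows", "data": {
  "increments": "0 0 0 0.0206 0.0058 0 0.5;0 0 0 0.0206 0.0058 0 0.5;0 0 0 0.0206 0.0058 0 0.5;0 0 0 0.0206 0.0058 0 0.5;0 0 0 0.0206 0.0058 0 0.5;0 0 0 0.0206 0.0058 0 0.5"
}}

```text
time: 13.3
ee_pos: [0.5241, 0.0023, 0.0589]
eef_rot: [0.536, 0.845, -0.0, 0.0]
ft_force: [-0.2, 0.1, -2.4]
width: 0.05
grip_force: 25.0
```

Run:
```python
from h import *
s=gom(.5245,.003,.038)
```

```text
t 13.55 pos [0.5241 0.0028 0.059 ] sd [0.     0.0003 0.    ] yaw 2.012 F [-0.3  0.1 -2.3]
turn [-0.0001  0.0001 -0.    ] shift [0.     0.0004 0.021 ]
```

Request:
{"op": "play_rows", "data": {
  "increments": "0 0 0 0 0.0004 0.01 0.5;0 0 0 0 0.0004 0.017 0.5;0 0 0 0 0.0004 0.02 0.5;0 0 0 0 0.0004 0.0215 0.5;0 0 0 0 0.0004 0.0215 0.5;0 0 0 0 0.0004 0.0222 0.5;0 0 0 0 0.0004 0.0222 0.5"
}}

```text
time: 14.3
ee_pos: [0.5246, 0.0034, 0.0369]
eef_rot: [0.535, 0.845, 0.0, 0.0]
ft_force: [0.5, -1.0, -2.9]
width: 0.05
grip_force: 25.0
```

Request:
{"op": "play_rows", "data": {
  "increments": "0 0 0 0 0 0.0005 0.5;0 0 0 0 0 0.0005 0.5;0 0 0 0 0 0.001 0.5;0 0 0 0 0 0.001 0.5"
}}

```text
time: 14.7
ee_pos: [0.5247, 0.0035, 0.0368]
eef_rot: [0.535, 0.845, -0.0, 0.0]
ft_force: [-4.9, -0.2, 11.9]
width: 0.0503
grip_force: 25.0
```

Contact made. Release, rise straight up, and retreat for a far view.

Request:
{"op": "play_rows", "data": {
  "increments": "0 0 0 0 0 -0.0008 0.5;0 0 0 0 0 -0.0008 0.62;0 0 0 0 0 -0.0008 0.74;0 0 0 0 0 -0.0008 0.8;0 0 0 0 0 -0.03 0.8;0 0 0 0 0 -0.06 0.9;0 0 0 -0.045 0 -0.06 0.9;0 0 0 -0.09 0 -0.06 0.9"
}}

```text
time: 15.5
ee_pos: [0.5643, -0.0782, 0.0974]
eef_rot: [0.534, 0.846, 0.0, 0.002]
ft_force: [1.1, 0.1, 0.1]
width: 0.0777
grip_force: 0.0
```

Request:
{"op": "play_rows", "data": {
  "increments": "0 0 0 -0.01 0 0 0.9;0 0 0 -0.01 0 0 0.9;0 0 0 -0.01 0 0 0.9;0 0 0 -0.01 0 0 0.9"
}}

```text
time: 15.9
ee_pos: [0.5668, -0.085, 0.0959]
eef_rot: [0.534, 0.846, 0.0, -0.0]
ft_force: [0.3, -0.4, -0.9]
width: 0.0786
grip_force: 0.0
```

```bash
cat >> h.py <<'E'
km=lambda h:((h[...,1]>25)&(h[...,0]<25))|(h[...,2]<110)
E
python3 - <<'E'
from h import *
s,c=snap("w10")
u=project(c,[[.5239,.0042,.014],[.5239,.0042,.055],[.5239,.0042,.047]],s);print(u.round())
h=cv2.cvtColor(c["color"],cv2.COLOR_RGB2HSV);x,y=u[1].round().astype(int)
print(h[y,x:x+70:3].tolist()); print(h[max(y-70,0):y:3,x].tolist())
print("base",*top(c,blob(c,*(u[0]+[0,-52]),blu),s,.014,.06))
soil=lambda h:(h[...,1]>110)&(h[...,0]<25)&(h[...,2]<130)
q=blob(c,*u[2],soil);print("soil",q.min(0),q.max(0),*top(c,q,s,.047,.02))
q=blob(c,*u[1],km);print("ring",q.min(0),q.max(0),*top(c,q,s,.055,.0255))
E
```

```text
t 15.9 [ 0.5668 -0.085   0.0959] yaw 2.015 w 0.0786 F [ 0.3 -0.4 -0.9]
[[258.  84.]
 [258.  78.]
 [258.  79.]]
[[14, 133, 98], [14, 131, 105], [12, 137, 106], [13, 130, 98], [14, 129, 103], [11, 125, 102], [13, 140, 102], [10, 119, 107], [12, 125, 106], [13, 137, 104], [14, 143, 34], [10, 61, 63], [13, 38, 193], [120, 16, 161], [113, 22, 182], [109, 23, 155], [108, 29, 157], [109, 28, 154], [107, 30, 172], [109, 20, 175], [110, 21, 178], [114, 21, 173], [115, 16, 174], [103, 25, 181]]
[[15, 2, 234], [20, 3, 234], [12, 5, 245], [108, 18, 212], [109, 24, 204], [108, 21, 203], [112, 19, 200], [108, 17, 200], [116, 21, 167], [105, 25, 121], [114, 33, 125], [104, 36, 121], [11, 36, 212], [17, 45, 40], [10, 115, 51], [9, 137, 54], [14, 119, 114], [12, 120, 106], [13, 130, 110], [13, 126, 105], [13, 129, 107], [12, 125, 106], [12, 138, 105], [12, 135, 102]]
base [0.5246 0.0032] free [0.524  0.0044 0.0589] rms 0.0003
soil [229.  50.] [289. 109.] [0.5243 0.0052] free [0.5247 0.0043 0.0208] rms 0.0007
ring [216.  42.] [296. 144.] [0.5248 0.0041] free [0.5244 0.0049 0.0248] rms 0.0003
```

Ring is within 0.7 mm of the base axis. Now the load cap.

Request:
{"op": "play_rows", "data": {
  "increments": "0 0 0 -0.045 -0.004 0 0.9;0 0 0 -0.09 -0.008 0 0.9;0 0 0 -0.135 -0.012 0 0.9;0 0 0 -0.18 -0.016 0 0.9;0 0 0 -0.225 -0.021 0.01 0.9;0 0 0 -0.2525 -0.025 0.016 0.9;0 0 0 -0.2525 -0.025 0.016 0.9;0 0 0 -0.2525 -0.025 0.016 0.9"
}}

```text
time: 16.75
ee_pos: [0.6527, -0.3249, 0.0794]
eef_rot: [0.535, 0.845, 0.0, -0.0]
ft_force: [0.3, 0.9, 0.7]
width: 0.0783
grip_force: 0.0
```

Request:
{"op": "play_rows", "data": {
  "increments": "0 0 0 0 0 0 0.9;0 0 0 0 0 0 0.9"
}}

```text
time: 16.95
ee_pos: [0.6531, -0.3241, 0.0806]
eef_rot: [0.534, 0.846, 0.0, 0.0]
ft_force: [-0.5, -0.4, -0.1]
width: 0.0783
grip_force: 0.0
```

Run:
```python
from h import *
s,c=snap("w11")
u=project(c,[[.61,-.2335,.022]],s);print(u)
g=lambda h:(h[...,0]>85)&(h[...,0]<160)&(h[...,1]>9)&(h[...,2]<150)
q=blob(c,*u[0],g);print(q.min(0),q.max(0));
for z,r in((.022,.025),(.025,.025)): print("cap",*top(c,q,s,z,r))
s3,c3=pickle.load(open("pics/w3.pkl","rb"));q3=blob(c3,367,55,g);E=lambda q:cv2.minEnclosingCircle(q.astype(np.float32))[0]
print(meet([ray(c,*E(q),s),ray(c3,*E(q3),s3)]))
gom(.61,-.2335,.0135)
```

```text
t 16.95 [ 0.6531 -0.3241  0.0806] yaw 2.015 w 0.0783 F [-0.5 -0.4 -0.1]
[[258.39104539  78.85554676]]
[226.  48.] [292. 112.]
cap [ 0.6113 -0.2345] free [ 0.6108 -0.2334  0.024 ] rms 0.0003
cap [ 0.6116 -0.2352] free [ 0.6109 -0.2337  0.0237] rms 0.0002
(array([ 0.61066974, -0.23346134,  0.01584736]), [np.float64(0.00011456045860387352), np.float64(0.00011456045860431811)])
t 17.25 pos [ 0.6528 -0.3252  0.0803] sd [0.0001 0.0004 0.0002] yaw 2.014 F [-0.1  0.2 -0.6]
turn [0.0003 0.0004 0.    ] shift [0.1012 0.0006 0.0668]
```

Request:
{"op": "play_rows", "data": {
  "increments": "0 0 0 0.05 0.0013 0 0.9;0 0 0 0.1009 0.0013 0.003 0.9;0 0 0 0.1009 0.0013 0.04 0.9;0 0 0 0.1009 0.0013 0.063 0.9;0 0 0 0.1009 0.0013 0.0688 0.9;0 0 0 0.1009 0.0013 0.0688 0.7;0 0 0 0.1009 0.0013 0.0688 0.5;0 0 0 0.1009 0.0013 0.0688 0.5",
  "grip_force": 25
}}

```text
time: 18.1
ee_pos: [0.6117, -0.2345, 0.0125]
eef_rot: [0.535, 0.845, 0.0, 0.001]
ft_force: [-0.3, -0.2, 0.4]
width: 0.0619
grip_force: 0.0
```

Request:
{"op": "play_rows", "data": {
  "increments": "0 0 0 0 0 0 0.5;0 0 0 0 0 0 0.5;0 0 0 0 0 0 0.5;0 0 0 0 0 0 0.5"
}}

```text
time: 18.5
ee_pos: [0.6111, -0.2343, 0.0119]
eef_rot: [0.535, 0.845, 0.0, 0.001]
ft_force: [-1.7, -0.3, 5.6]
width: 0.0493
grip_force: 25.0
```

Run:
```python
from h import *
s=mean_state();print(s["width"],s["grip_force"]);t=tool(s,[.6108,-.2335,0]);print("cap in tool",t)
a=yaw(s);B=np.array([.5243,.0046])-t[0]*np.array([np.cos(a),np.sin(a)]);print(B);gom(*B,.08,s=s)
```

```text
t 18.75 pos [ 0.6111 -0.2343  0.0119] sd [0. 0. 0.] yaw 2.013 F [-0.9  0.6  6.2]
0.04931584494707232 25.000987350940704
cap in tool [0.0009 0.0001 0.0119]
[0.52468488 0.00378645]
turn [0.0007 0.001  0.    ] shift [ 0.2522  0.0237 -0.0684]
```

Request:
{"op": "play_rows", "data": {
  "increments": "0 0 0 0 0 -0.045 0.5;0 0 0 0.04 0.004 -0.068 0.5;0 0 0 0.085 0.008 -0.068 0.5;0 0 0 0.13 0.012 -0.068 0.5;0 0 0 0.175 0.016 -0.068 0.5;0 0 0 0.215 0.02 -0.068 0.5;0 0 0 0.24 0.0237 -0.068 0.5;0 0 0 0.2522 0.0237 -0.068 0.5"
}}

```text
time: 19.6
ee_pos: [0.5233, 0.0067, 0.079]
eef_rot: [0.533, 0.846, 0.0, -0.0]
ft_force: [0.7, -0.0, -1.7]
width: 0.0493
grip_force: 25.0
```

Request:
{"op": "play_rows", "data": {
  "increments": "0 0 0 0 0 0 0.5;0 0 0 0 0 0 0.5;0 0 0 0 0 0 0.5;0 0 0 0 0 0 0.5"
}}

```text
time: 20.0
ee_pos: [0.5245, 0.0026, 0.0789]
eef_rot: [0.536, 0.844, -0.0, -0.0]
ft_force: [0.3, -0.6, -0.9]
width: 0.0492
grip_force: 25.0
```

Run:
```python
from h import *
gom(.5247,.0038,.0595)
```

```text
t 20.25 pos [0.5244 0.0033 0.0789] sd [0.0001 0.0004 0.    ] yaw 2.012 F [ 0.9  0.3 -1.6]
turn [-0.0001  0.     -0.    ] shift [0.0004 0.0005 0.0194]
```

Request:
{"op": "play_rows", "data": {
  "increments": "0 0 0 0.0004 0.0005 0.008 0.5;0 0 0 0.0004 0.0005 0.012 0.5;0 0 0 0.0004 0.0005 0.015 0.5;0 0 0 0.0004 0.0005 0.0175 0.5;0 0 0 0.0004 0.0005 0.0194 0.5;0 0 0 0.0004 0.0005 0.0194 0.5;0 0 0 0.0004 0.0005 0.0194 0.5"
}}

```text
time: 21.0
ee_pos: [0.5246, 0.0046, 0.0597]
eef_rot: [0.535, 0.845, 0.0, 0.0]
ft_force: [0.4, 0.4, -2.3]
width: 0.0492
grip_force: 25.0
```

Request:
{"op": "play_rows", "data": {
  "increments": "0 0 0 0 0 0.0005 0.5;0 0 0 0 0 0.0005 0.5;0 0 0 0 0 0.001 0.5;0 0 0 0 0 0.001 0.5;0 0 0 0 0 0.001 0.5"
}}

```text
time: 21.5
ee_pos: [0.5246, 0.0046, 0.0588]
eef_rot: [0.535, 0.845, -0.0, 0.0]
ft_force: [-1.0, 0.1, 0.5]
width: 0.0494
grip_force: 25.0
```

Contact at exactly the expected height, so the foot is in the bore. Release.

Request:
{"op": "play_rows", "data": {
  "increments": "0 0 0 0 0 0 0.6;0 0 0 0 0 0 0.72;0 0 0 0 0 0 0.8;0 0 0 0 0 -0.03 0.8;0 0 0 0 0 -0.06 0.9;0 0 0 -0.045 0 -0.06 0.9;0 0 0 -0.09 0 -0.06 0.9;0 0 0 -0.1 0 -0.06 0.9"
}}

```text
time: 22.3
ee_pos: [0.5683, -0.0918, 0.1185]
eef_rot: [0.538, 0.843, -0.001, 0.001]
ft_force: [0.2, -0.1, 0.0]
width: 0.0779
grip_force: 0.0
```

Request:
{"op": "play_rows", "data": {
  "increments": "0 0 0 0 0 0 0.9;0 0 0 0 0 0 0.9;0 0 0 0 0 0 0.9"
}}

```text
time: 22.6
ee_pos: [0.5669, -0.0839, 0.1187]
eef_rot: [0.534, 0.846, 0.0, -0.0]
ft_force: [-0.6, 0.1, 0.0]
width: 0.0784
grip_force: 0.0
```

Run:
```python
from h import *
s,c=snap("w12")
u=project(c,[[.5239,.0042,.014],[.5239,.0042,.069],[.5239,.0042,.072]],s);print(u.round())
print("base",*top(c,blob(c,*(u[0]+[0,-52]),blu),s,.014,.06))
g=lambda h:(h[...,0]>85)&(h[...,0]<160)&(h[...,1]>5)&(h[...,2]<105)
q=blob(c,*u[1],g);print(q.min(0),q.max(0),*top(c,q,s,.069,.025))
cv2.imwrite("pics/z12.png",cv2.resize(c["color"][0:190,150:370,::-1],None,fx=3,fy=3,interpolation=cv2.INTER_CUBIC))
```

```text
t 22.6 [ 0.5669 -0.0839  0.1187] yaw 2.015 w 0.0784 F [-0.6  0.1  0. ]
[[258.  87.]
 [257.  81.]
 [257.  80.]]
base [0.5247 0.0032] free [0.524  0.0044 0.0589] rms 0.0003
[257.  54.] [260.  56.] [0.506  0.0442] free [0.5167 0.0216 0.001 ] rms 0.0002
```

View pics/z12.png

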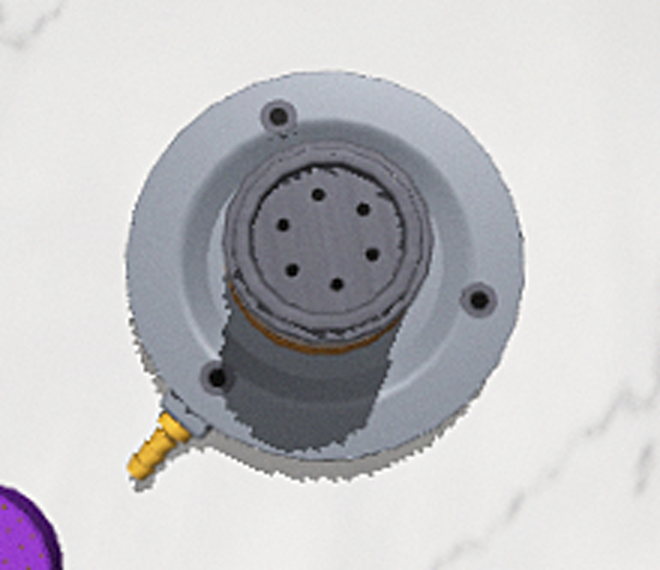

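The cap sits level in the ring, with the bronze foot ring just visible below it. Seat centre is at about crop (327,239), i.e. pixel (259,80). Next I'll look at the stopwatch and the weights.

Request:
{"op": "play_rows", "data": {
  "increments": "0 0 0 0.045 -0.002 0 0.9;0 0 0 0.09 -0.004 0 0.9;0 0 0 0.135 -0.006 0 0.9;0 0 0 0.18 -0.008 0 0.9;0 0 0 0.225 -0.01 0 0.9;0 0 0 0.27 -0.012 0 0.9;0 0 0 0.315 -0.014 0 0.9;0 0 0 0.355 -0.016 0 0.9"
}}

```text
time: 23.45
ee_pos: [0.399, 0.2305, 0.1189]
eef_rot: [0.534, 0.846, 0.0, 0.001]
ft_force: [0.4, -1.0, 0.3]
width: 0.0783
grip_force: 0.0
```

Request:
{"op": "play_rows", "data": {
  "increments": "0 0 0 0 0 0 0.9;0 0 0 0 0 0 0.9;0 0 0 0 0 0 0.9;0 0 0 0 0 0 0.9"
}}

```text
time: 23.85
ee_pos: [0.4014, 0.2272, 0.1185]
eef_rot: [0.536, 0.844, -0.0, 0.0]
ft_force: [0.3, 0.3, 0.2]
width: 0.0787
grip_force: 0.0
```

Run:
```python
from h import *
s0,c0=pickle.load(open("pics/w12.pkl","rb"));print("seat",onz(*ray(c0,259.2,79.8,s0),.069))
s,c=snap("w13")
print(project(c,[[.351,.321,.018],[.456,.418,.015],[.552,.425,.015]],s).round())
```

```text
seat [0.52490305 0.00545292 0.069     ]
t 23.85 [0.4014 0.2272 0.1185] yaw 2.011 w 0.0787 F [0.3 0.3 0.2]
[[252.  77.]
 [397.  42.]
 [469.  89.]]
```

View pics/w13.png

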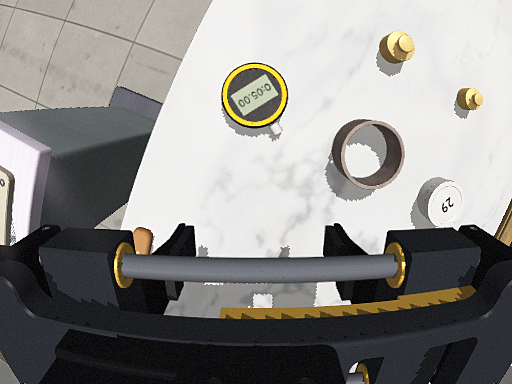

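Watch at (254,95) with its button at (277,130). The large weight is at (398,46), visibly bigger than the one at (470,99). I'll measure the watch pose and the weight size.

Run:
```python
from h import *
s,c=pickle.load(open("pics/w13.pkl","rb"))
dk=lambda h:(h[...,2]<70)|((h[...,1]>120)&(h[...,0]>18)&(h[...,0]<35))
q=blob(c,254,95,dk);print(q.min(0),q.max(0))
for z in (.012,.018):
    t=top(c,q,s,z,.03);print("watch",*t)
yl=lambda h:(h[...,1]>120)&(h[...,0]>18)&(h[...,0]<35)&(h[...,2]>120)
y=blob(c,254,70,yl);t2=top(c,y,s,.018,.03);print("bezel",*t2)
b=onz(*ray(c,277,130,s),.009)[:2];d=b-t[1+1][:2];print("button",b,"dir",d.round(4),np.hypot(*d),np.arctan2(d[1],d[0]))
br=lambda h:(h[...,1]>70)&(h[...,0]>10)&(h[...,0]<30)
for u in((398,46),(470,99)):
    q=blob(c,*u,br);print(q.min(0),q.max(0),*top(c,q,s,.022,.015), cv2.minAreaRect(np.array([onz(*ray(c,*p,s),.012)[:2]*1000 for p in q],np.float32)))
# screen orientation
h=cv2.cvtColor(c["color"],cv2.COLOR_RGB2HSV);m=np.zeros(h.shape[:2],np.uint8);cv2.circle(m,(254,95),26,1,-1)
m=((m>0)&(h[...,2]>110)&(h[...,1]<70)).astype(np.uint8);q=max(cv2.findContours(m,0,1)[0],key=cv2.contourArea)[:,0];P=np.array([onz(*ray(c,*p,s),.018)[:2]*1000 for p in q],np.float32);r=cv2.minAreaRect(P);bx=cv2.boxPoints(r);print("screen",r,np.degrees([np.arctan2(*(bx[i+1]-bx[i])[::-1]) for i in(0,1)]))
```

```text
[222.  63.] [287. 127.]
watch [0.36   0.3071] free [0.3591 0.3079 0.029 ] rms 0.0004
watch [0.3608 0.3062] free [0.3594 0.3077 0.0284] rms 0.0004
bezel [0.3612 0.3057] free [0.3592 0.308  0.0276] rms 0.0003
button [0.39131467 0.28777527] dir [ 0.0319 -0.0199] 0.03762367781784494 -0.5581049420132738
[379.  31.] [414.  62.] [0.4584 0.4125] free [0.4608 0.4155 0.0121] rms 0.0024 ((459.3562316894531, 414.9815368652344), (39.763301849365234, 29.27668571472168), 53.950687408447266)
[457.  88.] [482. 109.] [0.5539 0.4142] free [0.5588 0.4173 0.0108] rms 0.0008 ((560.125732421875, 418.356689453125), (38.43952178955078, 22.97750473022461), 32.26249313354492)
screen ((359.191650390625, 307.8458557128906), (36.55202102661133, 22.33163833618164), 57.876834869384766) [-32.1231    57.876835]
```

Weight widths measure 29 mm and 23 mm, so the target is the one at (.459,.415). Watch case centre is (.3593,.3078), and its x axis is at −32° (button and screen agree). Grip it with tool yaw 148°.

Run:
```python
from h import *
gom(.3593,.3078,.06,2.581)
```

```text
t 24.15 pos [0.4012 0.2276 0.1186] sd [0.0001 0.0002 0.    ] yaw 2.012 F [ 0.3  0.4 -0.1]
turn [-2.000e-04  1.000e-04 -5.695e-01] shift [ 0.0904 -0.0037  0.0585]
```

Request:
{"op": "play_rows", "data": {
  "increments": "0 0 -0.145 0.04 -0.003 0 0.95;0 0 -0.29 0.08 -0.004 0.01 0.95;0 0 -0.435 0.09 -0.004 0.03 0.95;0 0 -0.5695 0.0904 -0.0037 0.0585 0.95;0 0 -0.5695 0.0904 -0.0037 0.0585 0.95;0 0 -0.5695 0.0904 -0.0037 0.0585 0.95;0 0 -0.5695 0.0904 -0.0037 0.0585 0.95;0 0 -0.5695 0.0904 -0.0037 0.0585 0.95"
}}

```text
time: 25.0
ee_pos: [0.3598, 0.3085, 0.0613]
eef_rot: [0.277, 0.961, 0.001, 0.001]
ft_force: [-0.1, 0.9, 0.1]
width: 0.0828
grip_force: 0.0
```

Run:
```python
from h import *
gom(.3593,.3078,.004,2.581)
```

```text
t 25.25 pos [0.3595 0.3084 0.0609] sd [0.0002 0.0001 0.0003] yaw 2.581 F [-0.3 -0.1  0.6]
turn [ 0.0009  0.0011 -0.0003] shift [-0.0001 -0.0007  0.0569]
```

Request:
{"op": "play_rows", "data": {
  "increments": "0 0 0 0 -0.0007 0.035 0.95;0 0 0 0 -0.0007 0.052 0.95;0 0 0 0 -0.0007 0.0565 0.95;0 0 0 0 -0.0007 0.0565 0.8;0 0 0 0 -0.0007 0.0565 0.7;0 0 0 0 -0.0007 0.0565 0.6;0 0 0 0 -0.0007 0.0565 0.6;0 0 0 0 -0.0007 0.0565 0.6",
  "grip_force": 15
}}

```text
time: 26.1
ee_pos: [0.359, 0.308, 0.0042]
eef_rot: [0.276, 0.961, 0.0, 0.0]
ft_force: [-0.9, -0.2, 5.6]
width: 0.0571
grip_force: 15.1
```

Request:
{"op": "play_rows", "data": {
  "increments": "0 0 0 0 0 0 0.6;0 0 0 0 0 0 0.6;0 0 0 0 0 0 0.6"
}}

```text
time: 26.4
ee_pos: [0.359, 0.308, 0.0042]
eef_rot: [0.276, 0.961, 0.0, 0.0]
ft_force: [-0.2, -1.8, 6.9]
width: 0.0572
grip_force: 15.1
```

Run:
```python
from h import *
s=mean_state();print(s["width"],s["grip_force"],tool(s,[.3593,.3078,0]))
# place: case centre 108 mm from the base centre on the dry side, tool x radial outward (button to the base)
d=np.array([.300,.954]);P=np.array([.524,.0044])+.107*d;print(P);gom(*P,.08,1.266,s=s)
```

```text
t 26.65 pos [0.359  0.308  0.0042] sd [0. 0. 0.] yaw 2.582 F [-0.9 -0.9  6.2]
0.05741041509672852 15.142233455262613 [-0.0003 -0.      0.0042]
[0.5561   0.106478]
turn [1.1000e-03 3.0000e-04 1.3161e+00] shift [-0.274  -0.0661 -0.0756]
```

Request:
{"op": "play_rows", "data": {
  "increments": "0 0 0 0 0 -0.04 0.6;0 0 0.147 -0.03 -0.008 -0.0755 0.6;0 0 0.294 -0.07 -0.017 -0.0755 0.6;0 0 0.441 -0.11 -0.027 -0.0755 0.6;0 0 0.588 -0.15 -0.036 -0.0755 0.6;0 0 0.735 -0.19 -0.046 -0.0755 0.6;0 0 0.882 -0.23 -0.055 -0.0755 0.6;0 0 1.029 -0.26 -0.063 -0.0755 0.6"
}}

```text
time: 27.5
ee_pos: [0.547, 0.1138, 0.079]
eef_rot: [0.716, 0.698, -0.0, 0.0]
ft_force: [1.0, 0.3, -0.4]
width: 0.0577
grip_force: 14.7
```

Request:
{"op": "play_rows", "data": {
  "increments": "0 0 0.14 0 0 0 0.6;0 0 0.28 0 0 0 0.6;0 0 0.28 0 0 0 0.6;0 0 0.28 0 0 0 0.6;0 0 0.28 0 0 0 0.6;0 0 0.28 0 0 0 0.6"
}}

```text
time: 28.1
ee_pos: [0.5454, 0.1165, 0.0792]
eef_rot: [0.803, 0.595, 0.0, 0.0]
ft_force: [0.6, 0.8, -0.1]
width: 0.0575
grip_force: 14.8
```

Run:
```python
from h import *
s=gom(.5561,.1065,.02,1.266)
```

```text
t 28.35 pos [0.5455 0.1164 0.0791] sd [0. 0. 0.] yaw 1.274 F [-0.7 -0.2 -0.4]
turn [0.0001 0.     0.0085] shift [-0.0064  0.0131  0.0591]
```

Request:
{"op": "play_rows", "data": {
  "increments": "0 0 0.008 -0.0064 0.0131 0 0.6;0 0 0.008 -0.0064 0.0131 0.03 0.6;0 0 0.008 -0.0064 0.0131 0.055 0.6;0 0 0.008 -0.0064 0.0131 0.066 0.6;0 0 0.008 -0.0064 0.0131 0.0715 0.6;0 0 0.008 -0.0064 0.0131 0.0738 0.6;0 0 0.008 -0.0064 0.0131 0.0743 0.6;0 0 0.008 -0.0064 0.0131 0.0743 0.6"
}}

```text
time: 29.2
ee_pos: [0.5568, 0.1065, 0.0057]
eef_rot: [0.806, 0.591, 0.001, 0.0]
ft_force: [-0.4, -0.9, 0.3]
width: 0.0574
grip_force: 14.8
```

Request:
{"op": "play_rows", "data": {
  "increments": "0 0 0 0 0 0.0008 0.6;0 0 0 0 0 0.0012 0.6;0 0 0 0 0 0.0012 0.7;0 0 0 0 0 0.0012 0.8;0 0 0 0 0 0.0012 0.9;0 0 0 0 0 0.0012 0.9;0 0 0 0 0 -0.04 0.9;0 0 0 0 0 -0.09 0.9"
}}

```text
time: 30.0
ee_pos: [0.5545, 0.1061, 0.094]
eef_rot: [0.806, 0.591, -0.002, -0.001]
ft_force: [2.1, 0.0, 0.6]
width: 0.078
grip_force: 0.0
```

Run:
```python
from h import *
# view pose for the weight: 100 mm ahead along tool x, yaw 2.012
a=2.012;W=np.array([.4594,.415]);T=W-.1*np.array([np.cos(a),np.sin(a)]);print(T)
gom(*T,.09,a)
```

```text
[0.50210282 0.32457617]
t 30.25 pos [0.5574 0.1069 0.098 ] sd [0.0018 0.0007 0.0035] yaw 1.265 F [ 0.4 -0.5 -1.1]
turn [ 3.600e-03 -3.000e-04 -7.466e-01] shift [ 0.1909 -0.1182  0.0079]
```

Request:
{"op": "play_rows", "data": {
  "increments": "0 0 -0.12 0.032 -0.02 0 0.8;0 0 -0.24 0.065 -0.04 0 0.8;0 0 -0.36 0.097 -0.06 0 0.8;0 0 -0.48 0.13 -0.08 0 0.8;0 0 -0.6 0.16 -0.1 0 0.8;0 0 -0.7466 0.1909 -0.1182 0.008 0.8;0 0 -0.7466 0.1909 -0.1182 0.008 0.8;0 0 -0.7466 0.1909 -0.1182 0.008 0.8"
}}

```text
time: 31.1
ee_pos: [0.4996, 0.3244, 0.0852]
eef_rot: [0.535, 0.845, -0.001, -0.001]
ft_force: [0.1, -0.8, 0.9]
width: 0.0696
grip_force: 0.0
```

Request:
{"op": "play_rows", "data": {
  "increments": "0 0 0 0 0 0 0.8;0 0 0 0 0 0 0.8;0 0 0 0 0 0 0.8"
}}

```text
time: 31.4
ee_pos: [0.5014, 0.323, 0.0868]
eef_rot: [0.536, 0.844, -0.0, 0.0]
ft_force: [-0.1, -0.9, -0.6]
width: 0.0697
grip_force: 0.0
```

Run:
```python
from h import *
s,c=snap("w14")
u=project(c,[[.4594,.415,.012]],s)[0];print(u)
br=lambda h:(h[...,1]>70)&(h[...,0]>10)&(h[...,0]<30)
q=blob(c,*u,br);print(q.min(0),q.max(0))
# body: far lower outline hits the table; knob top highest. lateral centre line from the width, two heights
for z in(.0,.022,.034): print(z,*top(c,q,s,z,.015))
s1,c1=pickle.load(open("pics/w13.pkl","rb"))
q1=blob(c1,398,46,br)
E=lambda q:cv2.minEnclosingCircle(q.astype(np.float32))[0]
print(meet([ray(c,*E(q),s),ray(c1,*E(q1),s1)]))
x0,x1,y0,y1=int(q[:,0].min())-6,int(q[:,0].max())+7,max(int(q[:,1].min())-6,0),int(q[:,1].max())+7
np.save("pics/wc.npy",c["color"][y0:y1,x0:x1]);print(x0,y0,x1,y1)
v=cv2.cvtColor(c["color"],cv2.COLOR_RGB2HSV)
col=int(u[0]);print([v[y,col].tolist() for y in range(y0,y1,2)])
```

```text
t 31.4 [0.5014 0.323  0.0868] yaw 2.01 w 0.0697 F [-0.1 -0.9 -0.6]
[259.92218327  80.01072782]
[240.  60.] [278.  98.]
0.0 [0.4574 0.4182] free [0.4577 0.4174 0.0157] rms 0.0002
0.022 [0.4591 0.4144] free [0.4587 0.4152 0.0143] rms 0.0002
0.034 [0.4601 0.4123] free [0.4593 0.414  0.0135] rms 0.0002
(array([0.45889628, 0.41545282, 0.01047277]), [np.float64(0.0005999531671663906), np.float64(0.0005999531671664368)])
234 54 285 105
[[8, 5, 218], [0, 2, 217], [128, 5, 224], [25, 108, 254], [25, 87, 251], [25, 86, 252], [25, 96, 246], [27, 81, 251], [25, 87, 251], [24, 98, 248], [24, 102, 246], [23, 106, 243], [23, 103, 242], [22, 108, 237], [21, 112, 234], [20, 116, 229], [20, 121, 232], [19, 125, 100], [19, 124, 136], [19, 132, 133], [20, 127, 129], [19, 120, 238], [19, 170, 60], [15, 8, 134], [40, 6, 131], [20, 6, 133]]
```

Weight centre (.4588,.4153), consistent in both views. Grasp it.

Run:
```python
from h import *
gom(.4588,.4153,.008,2.012)
```

```text
t 31.7 pos [0.5011 0.3237 0.0869] sd [0.0001 0.0002 0.    ] yaw 2.011 F [ 0.1 -0.8 -0.4]
turn [ 0.0002  0.0003 -0.0009] shift [0.101  0.0008 0.0789]
```

Request:
{"op": "play_rows", "data": {
  "increments": "0 0 0 0.05 0.0008 0 0.7;0 0 0 0.101 0.0008 0.003 0.7;0 0 0 0.101 0.0008 0.045 0.7;0 0 0 0.101 0.0008 0.07 0.7;0 0 0 0.101 0.0008 0.0789 0.7;0 0 0 0.101 0.0008 0.0789 0.7;0 0 0 0.101 0.0008 0.0789 0.5;0 0 0 0.101 0.0008 0.0789 0.3",
  "grip_force": 20
}}

```text
time: 32.55
ee_pos: [0.4594, 0.4163, 0.0096]
eef_rot: [0.536, 0.845, 0.001, 0.0]
ft_force: [-0.2, -0.2, -0.1]
width: 0.0519
grip_force: 0.0
```

Request:
{"op": "play_rows", "data": {
  "increments": "0 0 0 0 0 0 0.25;0 0 0 0 0 0 0.25;0 0 0 0 0 0 0.25;0 0 0 0 0 0 0.25;0 0 0 0 0 0 0.25"
}}

```text
time: 33.05
ee_pos: [0.4586, 0.4157, 0.0083]
eef_rot: [0.535, 0.845, 0.0, 0.0]
ft_force: [-1.3, -1.4, 5.0]
width: 0.0291
grip_force: 20.0
```

Run:
```python
from h import *
s=mean_state();print(s["width"],s["grip_force"]);print(tool(s,[.4588,.4153,0]))
a=yaw(s);V=np.array([.567,-.085]); gom(*V,.13,2.012,s=s)
```

```text
t 33.3 pos [0.4586 0.4158 0.0083] sd [0. 0. 0.] yaw 2.012 F [-1.6 -1.6  5.6]
0.028965385563449707 20.002162521504943
[-0.0005 -0.      0.0083]
turn [ 0.0003  0.0002 -0.0002] shift [-0.4992 -0.1157 -0.1216]
```

Request:
{"op": "play_rows", "data": {
  "increments": "0 0 0 0 0 -0.048 0.25;0 0 0 0 0 -0.095 0.25;0 0 0 -0.045 -0.01 -0.1217 0.25;0 0 0 -0.09 -0.021 -0.1217 0.25;0 0 0 -0.135 -0.031 -0.1217 0.25;0 0 0 -0.18 -0.042 -0.1217 0.25;0 0 0 -0.225 -0.052 -0.1217 0.25;0 0 0 -0.27 -0.063 -0.1217 0.25"
}}

```text
time: 34.15
ee_pos: [0.5167, 0.1427, 0.1294]
eef_rot: [0.535, 0.845, -0.0, 0.0]
ft_force: [0.7, 0.4, -2.0]
width: 0.0288
grip_force: 20.0
```

Request:
{"op": "play_rows", "data": {
  "increments": "0 0 0 -0.045 -0.01 0 0.25;0 0 0 -0.09 -0.02 0 0.25;0 0 0 -0.135 -0.031 0 0.25;0 0 0 -0.18 -0.041 0 0.25;0 0 0 -0.21 -0.049 0 0.25;0 0 0 -0.2292 -0.0527 0 0.25;0 0 0 -0.2292 -0.0527 0 0.25;0 0 0 -0.2292 -0.0527 0 0.25"
}}

```text
time: 34.95
ee_pos: [0.5666, -0.0847, 0.1292]
eef_rot: [0.535, 0.845, 0.0, -0.0]
ft_force: [-0.2, 1.5, -2.0]
width: 0.0292
grip_force: 20.0
```

Request:
{"op": "play_rows", "data": {
  "increments": "0 0 0 0 0 0 0.25;0 0 0 0 0 0 0.25;0 0 0 0 0 0 0.25"
}}

```text
time: 35.25
ee_pos: [0.5669, -0.0842, 0.1297]
eef_rot: [0.535, 0.845, -0.0, 0.0]
ft_force: [-0.0, 0.5, -2.0]
width: 0.0287
grip_force: 20.0
```

Run:
```python
from h import *
s,c=snap("w15")
u=project(c,[[.5249,.0055,.069],[.524,.0044,.014],[.5561,.1065,.018]],s);print(u.round())
yl=lambda h:(h[...,1]>120)&(h[...,0]>18)&(h[...,0]<35)&(h[...,2]>120)
dk=lambda h:(h[...,2]<70)|yl(h)
q=blob(c,*u[2],dk);print(q.min(0),q.max(0),*top(c,q,s,.018,.03))
# cap holes
v=cv2.cvtColor(c["color"],cv2.COLOR_RGB2HSV)[...,2].astype(np.uint8);x,y=u[0].astype(int)
w=v[y-16:y+17,x-16:x+17];m=(w<60).astype(np.uint8);n,l,st,ce=cv2.connectedComponentsWithStats(m)
print(n,[(st[i,4],(ce[i]+[x-16,y-16]).round(1).tolist()) for i in range(1,n)])
```

```text
t 35.25 [ 0.5669 -0.0842  0.1297] yaw 2.013 w 0.0287 F [-0.   0.5 -2. ]
[[259.  81.]
 [258.  88.]
 [335.  10.]]
[303.   0.] [363.  42.] [0.553  0.1038] free [0.5573 0.1055 0.0258] rms 0.0017
8 [(np.int32(12), [255.5, 66.5]), (np.int32(1), [275.0, 66.0]), (np.int32(10), [269.8, 71.0]), (np.int32(11), [244.5, 76.2]), (np.int32(12), [272.7, 85.2]), (np.int32(12), [247.5, 90.5]), (np.int32(11), [261.7, 94.8])]
```

Run:
```python
from h import *
s,c=pickle.load(open("pics/w15.pkl","rb"))
p=onz(*ray(c,258.6,80.7,s),.069);print(p.round(4))
gom(p[0],p[1],.095,2.012)
```

```text
[0.5245 0.0054 0.069 ]
t 35.55 pos [ 0.5669 -0.0848  0.1297] sd [0.     0.0002 0.    ] yaw 2.012 F [ 1.4 -0.  -2.1]
turn [0.0001 0.0001 0.0004] shift [0.0997 0.0002 0.0347]
```

Request:
{"op": "play_rows", "data": {
  "increments": "0 0 0 0.04 0.0002 0 0.25;0 0 0 0.08 0.0002 0 0.25;0 0 0 0.0999 0.0002 0.015 0.25;0 0 0 0.0999 0.0002 0.0347 0.25;0 0 0 0.0999 0.0002 0.0347 0.25;0 0 0 0.0999 0.0002 0.0347 0.25;0 0 0 0.0999 0.0002 0.0347 0.25;0 0 0 0.0999 0.0002 0.0347 0.25"
}}

```text
time: 36.4
ee_pos: [0.5252, 0.0049, 0.0957]
eef_rot: [0.536, 0.844, 0.0, 0.001]
ft_force: [0.9, -0.6, -1.6]
width: 0.0286
grip_force: 20.0
```

Run:
```python
from h import *
gom(.5243,.0057,.0785,2.012)
```

```text
t 36.65 pos [0.5249 0.0051 0.0954] sd [0.0002 0.0001 0.0002] yaw 2.011 F [-0.6 -0.3 -2.1]
turn [ 0.0007  0.0004 -0.0007] shift [ 0.0008 -0.0003  0.0169]
```

Request:
{"op": "play_rows", "data": {
  "increments": "0 0 0 0.0006 -0.0003 0.008 0.25;0 0 0 0.0006 -0.0003 0.012 0.25;0 0 0 0.0006 -0.0003 0.015 0.25;0 0 0 0.0006 -0.0003 0.0165 0.25;0 0 0 0.0006 -0.0003 0.0175 0.25;0 0 0 0.0006 -0.0003 0.0175 0.25;0 0 0 0.0006 -0.0003 0.0175 0.25"
}}

```text
time: 37.4
ee_pos: [0.524, 0.0058, 0.0775]
eef_rot: [0.535, 0.845, 0.0, 0.0]
ft_force: [-0.2, 0.1, -2.1]
width: 0.029
grip_force: 20.0
```

Request:
{"op": "play_rows", "data": {
  "increments": "0 0 0 0 0 0.0004 0.25;0 0 0 0 0 0.0007 0.25;0 0 0 0 0 0.0007 0.25;0 0 0 0 0 0.0007 0.35;0 0 0 0 0 0.0007 0.5;0 0 0 0 0 0.0007 0.6;0 0 0 0 0 -0.03 0.7;0 0 0 0 0 -0.07 0.7"
}}

```text
time: 38.2
ee_pos: [0.5226, 0.0058, 0.1467]
eef_rot: [0.535, 0.845, -0.001, -0.002]
ft_force: [1.0, -0.3, 0.3]
width: 0.0544
grip_force: 0.0
```

Request:
{"op": "play_rows", "data": {
  "increments": "0 0 0 -0.045 0 0 0.8;0 0 0 -0.1 0 -0.04 0.8;0 0 0 -0.14 0 -0.06 0.8;0 0 0 -0.15 0 -0.06 0.8;0 0 0 -0.15 0 -0.06 0.8;0 0 0 -0.15 0 -0.06 0.8;0 0 0 -0.15 0 -0.06 0.8"
}}

```text
time: 38.9
ee_pos: [0.5875, -0.1283, 0.2069]
eef_rot: [0.534, 0.845, 0.0, -0.001]
ft_force: [0.5, 0.5, 0.1]
width: 0.0697
grip_force: 0.0
```

Run:
```python
from h import *
s,c=snap("w16")
u=project(c,[[.524,.0044,.014],[.5245,.0055,.091],[.5561,.1065,.018]],s);print(u.round())
a=c["color"][:,:,::-1];x,y=u[1].astype(int)
A=cv2.resize(a[max(0,y-110):y+90,x-130:x+130],(780,600))
S=camera("side")["color"][150:250,170:320,::-1]
A[400:600,:300]=cv2.resize(S,(300,200),interpolation=cv2.INTER_CUBIC)
cv2.imwrite("pics/fin.png",A)
br=lambda h:(h[...,1]>70)&(h[...,0]>10)&(h[...,0]<30)
print(*top(c,blob(c,*u[1],br),s,.091,.015))
yl=lambda h:(h[...,1]>120)&(h[...,0]>18)&(h[...,0]<35)&(h[...,2]>120)
print("watch",*top(c,blob(c,*u[2],lambda h:(h[...,2]<70)|yl(h)),s,.018,.03))
```

```text
t 38.9 [ 0.5875 -0.1283  0.2069] yaw 2.014 w 0.0697 F [0.5 0.5 0.1]
[[258.  53.]
 [259.  36.]
 [319.  -6.]]
[0.5253 0.0043] free [0.525  0.0049 0.0145] rms 0.0005
watch [-28.3528 -11.8607] free [-28.3528 -11.8607   0.03  ] rms nan
  return _methods._mean(a, axis=axis, dtype=dtype,
  ret = ret.dtype.type(ret / rcount)
```

View pics/fin.png

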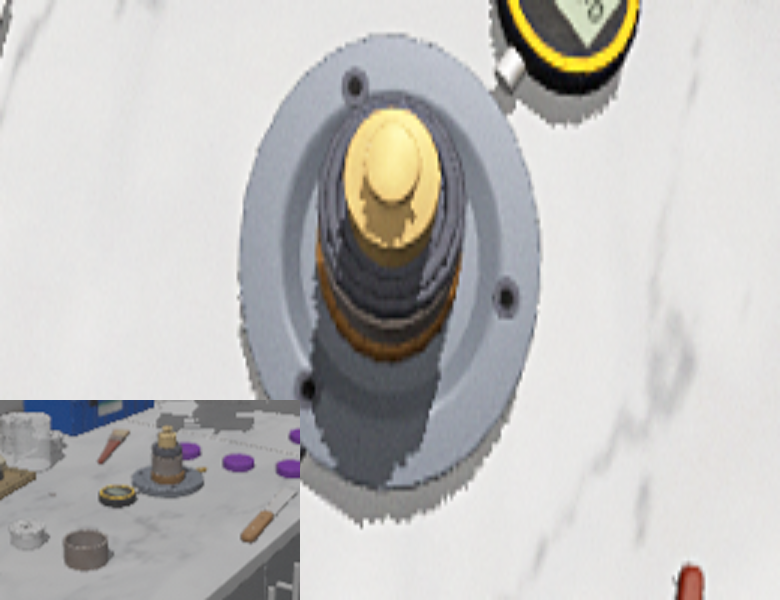

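The weight stands upright in the cap's seat at (.525,.005), and the stack is level. The watch lies face up beside the base, opposite the spout, with a small gap at the button. Handing in.

```bash
python3 -c "
from bench import *
print(close_job())"
```

```text
the job is handed in; nothing more can be done
None
```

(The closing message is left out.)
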